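# Find and mark the balance points of lens-carriage counterweight bars

### The arm

A 7-joint arm with a two-finger parallel gripper is mounted at the origin on the work surface. World frame = base frame: x ahead of the robot, y to its left, z up, the work surface at z = 0. Lengths are in m, angles in rad, forces in N, time in s.
With the tool pointing down it reaches from about 0.4 to 0.85 m from the base axis. Payload 4.5 kg.
Tool frame: the origin (TCP) lies midway between the tips of the shut fingers; the grasp point (between the pads) lies 19 mm behind it; z points along the fingers, y is the line along which they close (so a half turn about z gives the same grasp; the last joint's range is limited). The gripper opens to 88 mm and grips with 3 to 60 N. Pads are 18 mm wide; open, the fingers measure 123 mm over their backs; the gripper's body (75 mm by 187 mm) begins 45 mm behind the grasp point.
Start: joints at [1.299, 0.689, -0.195, 1.565, 0.157, 0.902, -0.215], TCP at [0.188, -0.596, 0.239] pointing down, gripper open.
Joint ranges: [-3.01, 3.01], [-0.46, 2.08], [-1.47, 1.51], [0.13, 2.56], [-1, 4.14], [0.04, 2.09], [-2.66, 2.66]. Speed limits (rad/s): [2.57, 2.57, 3.14, 3.14, 3.14, 3.14, 3.14].

### API

Orientations are given as a unit quaternion [x, y, z, w].
In Python, from plant import r, eyes, finish_job gives the robot as it stands. The module is installed in compiled form; this text tells all that it offers.
- The arm moves only by the tool move_arm, never from a script. Its argument "motion" is a list of rows, each a list of 7 numbers: the shift along the tool's x, y, z in mm, then the turn, a rotation vector about the tool's x, y, z in degrees, then the closure, from 0 (fully open) to 1 (shut). A call has 1 to 5 rows; each row is the pose to reach, as a shift and turn from the pose commanded when the call began, along the tool's axes at that moment; what a row does not reach only later rows make up. A row lasts 1/8 s, in which the tool goes at most 62.5 mm and 10.7 degrees, less where a joint would pass 70% of its speed; a pose out of reach is approached as far as the arm can. A call with a gripper value outside its range is refused whole. The fingers move at their own pace and stop on an object; "newtons" is the grip in N (left out, the last holds). Time passes only in rows, so rows that repeat a pose let the fingers close. It gives the time, the measured TCP pose, the force, the opening and the grip force at its end, in the units of the state.
- r.get_state(): the state, without advancing time (a new reading comes with each control period).
- eyes.snapshot(name): name is "side" or "top" or "wrist"; returns a dict with "frame" (420x560x3 uint8, red, green, blue), "z_map" (420x560 float32, m along the optical axis (not along the pixel's ray), 0 where there is no reading), "intrinsics" (3x3 intrinsics, pixels), "world_to_cam" (4x4, takes a point from world to camera coordinates). Camera axes: x right, y down, z forward; pixel columns grow to the right and rows downward; lengths in m; the calibration is good to about 2 mm. A picture is of the moment at which its call begins.
- finish_job(): hands the job in; it is judged then, once.
The state is a dict: "clock": time; "q": joint angles; "qd": joint speeds; "joint_torque": joint torques, N m; "tool_pos": TCP position; "eef_rot": TCP orientation; "contact_force": force on the tool from outside, world axes, zero at the start; "moment": the same for the moment, N m; "opening": opening from 0.0 (shut) to 1.0 (fully open); "finger_force": force on a finger pad.
Only numpy, scipy, OpenCV 4.12 (cv2) and the standard library are available. Lean on these libraries where they do the work, as an engineer would, in place of code of your own. Each camera call takes 0.05 s, during which the arm holds its last target. There are 200 camera calls.

### The job

Switch on the balance station by pulling its black knob straight up, fully out. Then take the counterweight bars that are on the bench, in the order red, yellow, blue: slide each across the station's red edge until it tips over freely by itself, mark its balance point with an orange clip set squarely astride it (centred to within 8 mm), and have it lie flat in the green tray with its clip on. When all are marked and in the tray, push the knob fully in; leave the mug, the spectacle case and the bottle alone.

Things in the scene. Friction and masses are not known exactly. Their poses are not given: they have to be found in the camera images.
- bar_red: loose counterweight bar, hollow aluminium 200 x 26 x 26 mm, 0.18 to 0.35 kg, lying flat on the bench at the start; the 40 mm at its +x end are red. Origin at the bar's geometric centre, x along it. A weight is sealed inside, out of sight: the balance point lies up to 50 mm from the centre, to either side, and differs from bar to bar. Two or three of the bars red, yellow and blue are present (an absent one reads None)
- bar_yellow: loose counterweight bar, hollow aluminium 200 x 26 x 26 mm, 0.18 to 0.35 kg, lying flat on the bench at the start; the 40 mm at its +x end are yellow. Origin at the bar's geometric centre, x along it. A weight is sealed inside, out of sight: the balance point lies up to 50 mm from the centre, to either side, and differs from bar to bar. Two or three of the bars red, yellow and blue are present (an absent one reads None)
- bar_blue: loose counterweight bar, hollow aluminium 200 x 26 x 26 mm, 0.18 to 0.35 kg, lying flat on the bench at the start; the 40 mm at its +x end are blue. Origin at the bar's geometric centre, x along it. A weight is sealed inside, out of sight: the balance point lies up to 50 mm from the centre, to either side, and differs from bar to bar. Two or three of the bars red, yellow and blue are present (an absent one reads None)
- clip1: loose orange clip, 30 g (four alike; one per bar, the rest stay spare): inverted U 26 mm long (x, to lie along the bar), 38 mm wide (y); channel 30 mm wide, 13 mm deep, legs 4 mm thick, plate 5 mm, on it a central upright grip post 14 x 14 mm, 26 mm high (44 mm overall). Origin central, level with the feet: it lies on the bar's axis when the clip is seated. Starts standing on the bench
- clip2: loose orange clip, 30 g (four alike; one per bar, the rest stay spare): inverted U 26 mm long (x, to lie along the bar), 38 mm wide (y); channel 30 mm wide, 13 mm deep, legs 4 mm thick, plate 5 mm, on it a central upright grip post 14 x 14 mm, 26 mm high (44 mm overall). Origin central, level with the feet: it lies on the bar's axis when the clip is seated. Starts standing on the bench
- clip3: loose orange clip, 30 g (four alike; one per bar, the rest stay spare): inverted U 26 mm long (x, to lie along the bar), 38 mm wide (y); channel 30 mm wide, 13 mm deep, legs 4 mm thick, plate 5 mm, on it a central upright grip post 14 x 14 mm, 26 mm high (44 mm overall). Origin central, level with the feet: it lies on the bar's axis when the clip is seated. Starts standing on the bench
- clip4: loose orange clip, 30 g (four alike; one per bar, the rest stay spare): inverted U 26 mm long (x, to lie along the bar), 38 mm wide (y); channel 30 mm wide, 13 mm deep, legs 4 mm thick, plate 5 mm, on it a central upright grip post 14 x 14 mm, 26 mm high (44 mm overall). Origin central, level with the feet: it lies on the bar's axis when the clip is seated. Starts standing on the bench
- station: fixed balance station. Origin at bench level under the edge, z up. Flat aluminium top 70 mm high, x from -45 to 45 mm, y from -110 mm to the sharp edge at y = 0 (red face). Beyond it a black rubber ramp (y 32 to 92 mm) lies in the plane falling from the edge at 0.13 rad towards +y; a bar along y that is slid to +y tips 0.13 rad onto it. Base plate 6 mm thick: 110 mm wide, y -115 to 85 mm
- edge (a point): middle of the station's fulcrum edge, 70 mm above the bench; axes as station (edge along x, bars slide towards +y). A finger pressed against a bar's end rubs and can keep it from tipping: back it off to let the bar tip freely
- tray: fixed shallow green tray, 250 mm (x) x 240 mm (y), floor 5 mm thick, walls 5 mm thick and 16 mm high overall. Origin at the centre of its underside. Bars go in along its x, side by side; a bar's centre must be within 60 mm of the middle along x
- switchbox: fixed grey box 70 x 70 x 45 mm that carries the pull knob on its top, knob axis vertical through the middle. Origin at the centre of its underside
- pullknob (a joint): push-pull knob, metres: 0 pushed in (off), 0.018 pulled fully up (on, end stop). It stays where it is left; moving it takes about 5 N, plus a little more when moved fast
- knob_top (a point): centre of the flat top of the black round knob head (32 mm across, 18 mm thick); with the knob in, the top is 40 mm above the box's top and the head's underside 22 mm above it
- mug: bystander: white mug, 80 mm across, 95 mm high; origin under its centre
- case: bystander: black spectacle case 60 x 160 x 35 mm (long along its y); origin under its centre
- spray: bystander: white bottle 44 mm across, 130 mm high; origin under its centre
Mind the look-alikes: they are no part of the job. What is shaped like the clip4 but turquoise is not meant.

How it is judged:
On the way, in this order (a step that is already met when the one before it is completed fails the run):
1. the knob has been pulled out (value of joint pullknob above 0.014 m), for 0.2 s.
2. the red bar has tipped freely over the edge onto the ramp (contact force between bar_red and station above 0.3 N and contact force between bar_red and the fingers below 0.1 N and (angle between bar_red's own x axis and vertical between 1.37 and 1.5 rad or angle between bar_red's own x axis and vertical between 1.642 and 1.77 rad) and z of bar_red in the frame of edge between -0.005 and 0.03 m and x of bar_red in the frame of edge between -0.05 and 0.05 m), for 0.2 s.
3. the yellow bar has tipped freely over the edge onto the ramp (contact force between bar_yellow and station above 0.3 N and contact force between bar_yellow and the fingers below 0.1 N and (angle between bar_yellow's own x axis and vertical between 1.37 and 1.5 rad or angle between bar_yellow's own x axis and vertical between 1.642 and 1.77 rad) and z of bar_yellow in the frame of edge between -0.005 and 0.03 m and x of bar_yellow in the frame of edge between -0.05 and 0.05 m), for 0.2 s.
4. the blue bar has tipped freely over the edge onto the ramp (contact force between bar_blue and station above 0.3 N and contact force between bar_blue and the fingers below 0.1 N and (angle between bar_blue's own x axis and vertical between 1.37 and 1.5 rad or angle between bar_blue's own x axis and vertical between 1.642 and 1.77 rad) and z of bar_blue in the frame of edge between -0.005 and 0.03 m and x of bar_blue in the frame of edge between -0.05 and 0.05 m), for 0.2 s.
5. all bars present lie marked in the tray while the knob is still out (x of bar_red in the frame of tray between -0.06 and 0.06 m and y of bar_red in the frame of tray between -0.115 and 0.115 m and z of bar_red in the frame of tray between 0.01 and 0.026 m and angle between bar_red's own x axis and vertical between 1.5 and 1.642 rad and linear speed of each of bar_red, bar_yellow, bar_blue below 0.02 m/s and ((x of clip1 in the frame of bar_red between 0.028 and 0.044 m and y of clip1 in the frame of bar_red between -0.005 and 0.005 m and z of clip1 in the frame of bar_red between -0.005 and 0.005 m and angle between the x axis of clip1 and the x axis of bar_red, either way round below 0.2 rad and linear speed of clip1 below 0.02 m/s) or (x of clip2 in the frame of bar_red between 0.028 and 0.044 m and y of clip2 in the frame of bar_red between -0.005 and 0.005 m and z of clip2 in the frame of bar_red between -0.005 and 0.005 m and angle between the x axis of clip2 and the x axis of bar_red, either way round below 0.2 rad and linear speed of clip2 below 0.02 m/s) or (x of clip3 in the frame of bar_red between 0.028 and 0.044 m and y of clip3 in the frame of bar_red between -0.005 and 0.005 m and z of clip3 in the frame of bar_red between -0.005 and 0.005 m and angle between the x axis of clip3 and the x axis of bar_red, either way round below 0.2 rad and linear speed of clip3 below 0.02 m/s) or (x of clip4 in the frame of bar_red between 0.028 and 0.044 m and y of clip4 in the frame of bar_red between -0.005 and 0.005 m and z of clip4 in the frame of bar_red between -0.005 and 0.005 m and angle between the x axis of clip4 and the x axis of bar_red, either way round below 0.2 rad and linear speed of clip4 below 0.02 m/s)) and x of bar_yellow in the frame of tray between -0.06 and 0.06 m and y of bar_yellow in the frame of tray between -0.115 and 0.115 m and z of bar_yellow in the frame of tray between 0.01 and 0.026 m and angle between bar_yellow's own x axis and vertical between 1.5 and 1.642 rad and ((x of clip1 in the frame of bar_yellow between -0.052 and -0.036 m and y of clip1 in the frame of bar_yellow between -0.005 and 0.005 m and z of clip1 in the frame of bar_yellow between -0.005 and 0.005 m and angle between the x axis of clip1 and the x axis of bar_yellow, either way round below 0.2 rad and linear speed of clip1 below 0.02 m/s) or (x of clip2 in the frame of bar_yellow between -0.052 and -0.036 m and y of clip2 in the frame of bar_yellow between -0.005 and 0.005 m and z of clip2 in the frame of bar_yellow between -0.005 and 0.005 m and angle between the x axis of clip2 and the x axis of bar_yellow, either way round below 0.2 rad and linear speed of clip2 below 0.02 m/s) or (x of clip3 in the frame of bar_yellow between -0.052 and -0.036 m and y of clip3 in the frame of bar_yellow between -0.005 and 0.005 m and z of clip3 in the frame of bar_yellow between -0.005 and 0.005 m and angle between the x axis of clip3 and the x axis of bar_yellow, either way round below 0.2 rad and linear speed of clip3 below 0.02 m/s) or (x of clip4 in the frame of bar_yellow between -0.052 and -0.036 m and y of clip4 in the frame of bar_yellow between -0.005 and 0.005 m and z of clip4 in the frame of bar_yellow between -0.005 and 0.005 m and angle between the x axis of clip4 and the x axis of bar_yellow, either way round below 0.2 rad and linear speed of clip4 below 0.02 m/s)) and x of bar_blue in the frame of tray between -0.06 and 0.06 m and y of bar_blue in the frame of tray between -0.115 and 0.115 m and z of bar_blue in the frame of tray between 0.01 and 0.026 m and angle between bar_blue's own x axis and vertical between 1.5 and 1.642 rad and ((x of clip1 in the frame of bar_blue between -0.032 and -0.016 m and y of clip1 in the frame of bar_blue between -0.005 and 0.005 m and z of clip1 in the frame of bar_blue between -0.005 and 0.005 m and angle between the x axis of clip1 and the x axis of bar_blue, either way round below 0.2 rad and linear speed of clip1 below 0.02 m/s) or (x of clip2 in the frame of bar_blue between -0.032 and -0.016 m and y of clip2 in the frame of bar_blue between -0.005 and 0.005 m and z of clip2 in the frame of bar_blue between -0.005 and 0.005 m and angle between the x axis of clip2 and the x axis of bar_blue, either way round below 0.2 rad and linear speed of clip2 below 0.02 m/s) or (x of clip3 in the frame of bar_blue between -0.032 and -0.016 m and y of clip3 in the frame of bar_blue between -0.005 and 0.005 m and z of clip3 in the frame of bar_blue between -0.005 and 0.005 m and angle between the x axis of clip3 and the x axis of bar_blue, either way round below 0.2 rad and linear speed of clip3 below 0.02 m/s) or (x of clip4 in the frame of bar_blue between -0.032 and -0.016 m and y of clip4 in the frame of bar_blue between -0.005 and 0.005 m and z of clip4 in the frame of bar_blue between -0.005 and 0.005 m and angle between the x axis of clip4 and the x axis of bar_blue, either way round below 0.2 rad and linear speed of clip4 below 0.02 m/s)) and value of joint pullknob above 0.013 m), for 0.2 s.
6. the knob is pushed in (value of joint pullknob below 0.004 m), for 0.2 s.
At the end, for the whole second after the job is handed in: every bar present lies flat and at rest in the tray, its centre within 60 mm of the tray's middle lengthwise, with a clip fully seated astride it, square to within 0.2 rad and centred within 8 mm of the bar's true balance point; the knob is pushed in to less than 4 mm (x of bar_red in the frame of tray between -0.06 and 0.06 m and y of bar_red in the frame of tray between -0.115 and 0.115 m and z of bar_red in the frame of tray between 0.01 and 0.026 m and angle between bar_red's own x axis and vertical between 1.5 and 1.642 rad and linear speed of each of bar_red, bar_yellow, bar_blue below 0.02 m/s and ((x of clip1 in the frame of bar_red between 0.028 and 0.044 m and y of clip1 in the frame of bar_red between -0.005 and 0.005 m and z of clip1 in the frame of bar_red between -0.005 and 0.005 m and angle between the x axis of clip1 and the x axis of bar_red, either way round below 0.2 rad and linear speed of clip1 below 0.02 m/s) or (x of clip2 in the frame of bar_red between 0.028 and 0.044 m and y of clip2 in the frame of bar_red between -0.005 and 0.005 m and z of clip2 in the frame of bar_red between -0.005 and 0.005 m and angle between the x axis of clip2 and the x axis of bar_red, either way round below 0.2 rad and linear speed of clip2 below 0.02 m/s) or (x of clip3 in the frame of bar_red between 0.028 and 0.044 m and y of clip3 in the frame of bar_red between -0.005 and 0.005 m and z of clip3 in the frame of bar_red between -0.005 and 0.005 m and angle between the x axis of clip3 and the x axis of bar_red, either way round below 0.2 rad and linear speed of clip3 below 0.02 m/s) or (x of clip4 in the frame of bar_red between 0.028 and 0.044 m and y of clip4 in the frame of bar_red between -0.005 and 0.005 m and z of clip4 in the frame of bar_red between -0.005 and 0.005 m and angle between the x axis of clip4 and the x axis of bar_red, either way round below 0.2 rad and linear speed of clip4 below 0.02 m/s)) and x of bar_yellow in the frame of tray between -0.06 and 0.06 m and y of bar_yellow in the frame of tray between -0.115 and 0.115 m and z of bar_yellow in the frame of tray between 0.01 and 0.026 m and angle between bar_yellow's own x axis and vertical between 1.5 and 1.642 rad and ((x of clip1 in the frame of bar_yellow between -0.052 and -0.036 m and y of clip1 in the frame of bar_yellow between -0.005 and 0.005 m and z of clip1 in the frame of bar_yellow between -0.005 and 0.005 m and angle between the x axis of clip1 and the x axis of bar_yellow, either way round below 0.2 rad and linear speed of clip1 below 0.02 m/s) or (x of clip2 in the frame of bar_yellow between -0.052 and -0.036 m and y of clip2 in the frame of bar_yellow between -0.005 and 0.005 m and z of clip2 in the frame of bar_yellow between -0.005 and 0.005 m and angle between the x axis of clip2 and the x axis of bar_yellow, either way round below 0.2 rad and linear speed of clip2 below 0.02 m/s) or (x of clip3 in the frame of bar_yellow between -0.052 and -0.036 m and y of clip3 in the frame of bar_yellow between -0.005 and 0.005 m and z of clip3 in the frame of bar_yellow between -0.005 and 0.005 m and angle between the x axis of clip3 and the x axis of bar_yellow, either way round below 0.2 rad and linear speed of clip3 below 0.02 m/s) or (x of clip4 in the frame of bar_yellow between -0.052 and -0.036 m and y of clip4 in the frame of bar_yellow between -0.005 and 0.005 m and z of clip4 in the frame of bar_yellow between -0.005 and 0.005 m and angle between the x axis of clip4 and the x axis of bar_yellow, either way round below 0.2 rad and linear speed of clip4 below 0.02 m/s)) and x of bar_blue in the frame of tray between -0.06 and 0.06 m and y of bar_blue in the frame of tray between -0.115 and 0.115 m and z of bar_blue in the frame of tray between 0.01 and 0.026 m and angle between bar_blue's own x axis and vertical between 1.5 and 1.642 rad and ((x of clip1 in the frame of bar_blue between -0.032 and -0.016 m and y of clip1 in the frame of bar_blue between -0.005 and 0.005 m and z of clip1 in the frame of bar_blue between -0.005 and 0.005 m and angle between the x axis of clip1 and the x axis of bar_blue, either way round below 0.2 rad and linear speed of clip1 below 0.02 m/s) or (x of clip2 in the frame of bar_blue between -0.032 and -0.016 m and y of clip2 in the frame of bar_blue between -0.005 and 0.005 m and z of clip2 in the frame of bar_blue between -0.005 and 0.005 m and angle between the x axis of clip2 and the x axis of bar_blue, either way round below 0.2 rad and linear speed of clip2 below 0.02 m/s) or (x of clip3 in the frame of bar_blue between -0.032 and -0.016 m and y of clip3 in the frame of bar_blue between -0.005 and 0.005 m and z of clip3 in the frame of bar_blue between -0.005 and 0.005 m and angle between the x axis of clip3 and the x axis of bar_blue, either way round below 0.2 rad and linear speed of clip3 below 0.02 m/s) or (x of clip4 in the frame of bar_blue between -0.032 and -0.016 m and y of clip4 in the frame of bar_blue between -0.005 and 0.005 m and z of clip4 in the frame of bar_blue between -0.005 and 0.005 m and angle between the x axis of clip4 and the x axis of bar_blue, either way round below 0.2 rad and linear speed of clip4 below 0.02 m/s)) and value of joint pullknob below 0.004 m); the robot touches nothing.
It fails at once if the mug is moved more than 3 cm (distance of mug from where it was at the start of the episode above 0.03 m).
It fails at once if the spectacle case is moved more than 3 cm (distance of case from where it was at the start of the episode above 0.03 m).
It fails at once if the bottle is moved more than 3 cm (distance of spray from where it was at the start of the episode above 0.03 m).
Of bar_red, bar_yellow, bar_blue only 2 to 3 are there at a start; the rules pass over those that are not, and their reading is None.
At some moment in a run one of bar_red, bar_yellow, bar_blue may be knocked a few centimetres aside while the robot is not near it.
Once in a run the grip may slacken for a moment while it holds something.
It also fails if it takes over 210 s, if anything falls off the work surface, if the arm or the gripper's body presses on something with over 40 N, if the wrist force passes 120 N, or if a joint passes its speed limit or range.

## Working session

There is one attempt and no reset: what is moved stays moved. The work goes in short steps, Python scripts to look and compute and a tool call to move; the robot and the scene stay as the last step left them, time stands still between calls to the robot, and variables do not carry over. Pictures are saved under pics/ and viewed, at most 14 in all, crops included, and the job is handed in when it is done.

Besides the shell and the picture viewer there is one more tool, called after "Call:" by a JSON object that holds its "fn" and its "kwargs". move_arm: Moves the arm, as the interface text tells. Its arguments: {"type":"object","properties":{"motion":{"type":"array","items":{"type":"array","items":{"type":"number"}}},"newtons":{"type":"number"}},"required":["motion"]}

```bash
mkdir -p pics
cat > h.py <<'E'
import numpy as np, cv2
from scipy.spatial.transform import Rotation as R
from plant import r, eyes, finish_job
def snap(n,save=None):
    d=eyes.snapshot(n)
    if save: cv2.imwrite(f'pics/{save}.png',d['frame'][:,:,::-1])
    return d
def ray(d,u,v,z):
    K=d['intrinsics'];T=d['world_to_cam'];c=-T[:3,:3].T@T[:3,3]
    w=T[:3,:3].T@np.linalg.inv(K)@np.array([u,v,1.]);return c+w*(z-c[2])/w[2]
def cloud(d):
    K=d['intrinsics'];T=d['world_to_cam'];Z=d['z_map'];v,u=np.indices(Z.shape)
    P=np.stack([(u-K[0,2])/K[0,0]*Z,(v-K[1,2])/K[1,1]*Z,Z],-1)
    W=(P-T[:3,3])@T[:3,:3];W[Z==0]=np.nan;return W
def st():
    s=r.get_state();print('t',round(s['clock'],2),'p',np.round(s['tool_pos'],4),'F',np.round(s['contact_force'],1),'op',round(float(s['opening']),3),'ff',np.round(s['finger_force'],1));return s
def to(p,yaw=None):
    """shift mm in tool axes to world p; yaw = world angle of tool x"""
    s=r.get_state();M=R.from_quat(s['eef_rot']);print('mm',np.round(M.inv().apply(np.array(p)-s['tool_pos'])*1000,1))
    x=M.apply([1,0,0]);y0=np.arctan2(x[1],x[0]);print('toolx yaw',round(np.degrees(y0),1),'tilt',np.round(M.apply([0,0,1]),3))
    if yaw is not None: print('rotvec deg',np.round((M.inv()*R.from_rotvec([0,0,yaw])*R.from_euler('x',np.pi)).as_rotvec(degrees=True),1))
E
python3 - <<'E'
from h import *
st();to([.188,-.596,.239],0)
for n in('top','side','wrist'):
    d=snap(n,n+'0');T=d['world_to_cam'];print(n,np.round(-T[:3,:3].T@T[:3,3],3),np.round(T[2,:3],2),d['intrinsics'][0,0])
E
```

```text
t 0.0 p [ 0.1879 -0.5954  0.2379] F [ 0.1 -0.6 -0.7] op 1.003 ff 0.0
mm [-0.1  0.6 -1.1]
toolx yaw 17.5 tilt [-0.001  0.002 -1.   ]
rotvec deg [-0.1  0.  17.5]
top [0.381 0.055 1.427] [ 0.19 -0.02 -0.98] 477.5047561052868
side [0.16  0.837 0.94 ] [ 0.35 -0.64 -0.68] 519.618189367217
wrist [ 0.254 -0.574  0.383] [-0.26 -0.08 -0.96] 328.69510940480774
```

View pics/top0.png

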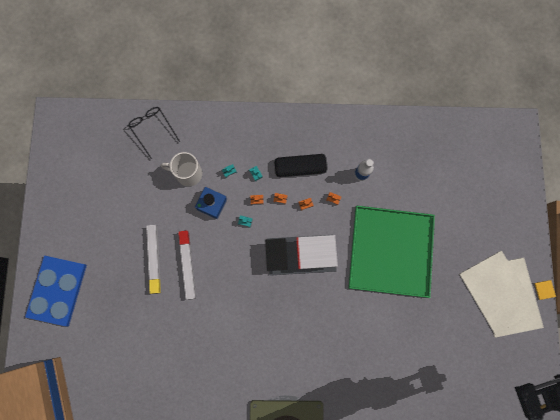

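View pics/side0.png

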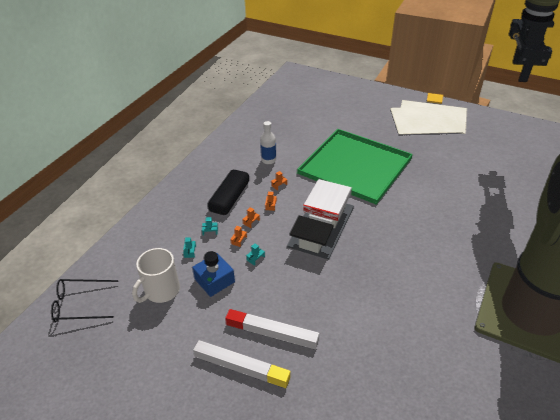

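```bash
cat > meas.py <<'E'
from h import *
def mask(d,name):
    f=d['frame'].astype(int);hsv=cv2.cvtColor(d['frame'],cv2.COLOR_RGB2HSV);h,s,v=[hsv[...,i].astype(int) for i in range(3)]
    return {'red':((h<5)|(h>174))&(s>170)&(v>70),'yellow':(h>22)&(h<32)&(s>150)&(v>90),'orange':(h>=6)&(h<18)&(s>170)&(v>90),
      'green':(h>50)&(h<75)&(s>120),'white':(s<40)&(v>125),'boxblue':(h>100)&(h<125)&(s>120)}[name]
def blobs(m,amin=20):
    n,l,s,c=cv2.connectedComponentsWithStats(m.astype(np.uint8))
    return [(l==i) for i in range(1,n) if s[i,4]>=amin]
def rect(P):
    (c,wh,a)=cv2.minAreaRect((P[:,:2]*1000).astype(np.float32));
    if wh[0]<wh[1]: wh=wh[::-1];a+=90
    return np.round(c,1),np.round(wh,1),round((a+90)%180-90,1)
def plane(d,m,z):
    v,u=np.nonzero(m);return np.array([ray(d,a,b,z) for a,b in zip(u,v)])
E
python3 - <<'E'
from meas import *
d=snap('top');W=cloud(d)
for n in('red','yellow','orange','green','white','boxblue'):
    for m in blobs(mask(d,n)):
        P=W[m];P=P[np.isfinite(P[:,0])]
        if len(P)<15 or not(.2<P[:,0].mean()<1.1) or abs(P[:,1].mean())>.65: continue
        zt=np.percentile(P[:,2],90);Q=P[P[:,2]>zt-.012]
        print(n,m.sum(),'ztop',round(zt,3),'med',np.round(np.median(P,0),3),rect(Q))
# knob
hsv=cv2.cvtColor(d['frame'],cv2.COLOR_RGB2HSV)
k=np.zeros(W.shape[:2],bool);k[185:225,190:235]=1;k&=(W[...,2]>.07);P=W[k];print('knob',len(P),np.nanmedian(P,0),rect(P))
k=np.zeros(W.shape[:2],bool);k[225:280,255:345]=1;k&=(W[...,2]>.03);P=W[k];print('station',len(P),rect(P))
k&=(W[...,2]>.066);P=W[k];print('stat top',len(P),rect(P),np.median(P[:,2]))
E
```

```text
red 108 ztop 0.029 med [0.558 0.307 0.025] (array([558.2, 306.8]), array([37.5, 24.9]), 9.9)
yellow 133 ztop 0.029 med [0.415 0.383 0.026] (array([415.2, 383.4]), array([38.2, 26.2]), 7.8)
orange 85 ztop 0.044 med [0.681 0.025 0.019] (array([682.4,  23.8]), array([13.1, 11.8]), 72.4)
orange 83 ztop 0.044 med [ 0.684 -0.135  0.02 ] (array([ 685.4, -138.1]), array([13.6, 13.2]), -25.4)
orange 87 ztop 0.043 med [0.675 0.096 0.019] (array([678.2,  93.5]), array([13.8, 11.8]), 2.5)
orange 87 ztop 0.046 med [ 0.666 -0.052  0.02 ] (array([667.1, -54.8]), array([14.1, 13.7]), 31.4)
green 6621 ztop 0.01 med [ 0.527 -0.313  0.005] (array([ 529.5, -311.8]), array([249.4, 239.5]), -5.8)
white 379 ztop 0.095 med [0.76  0.311 0.073] (array([756.7, 304.9]), array([81. , 79.1]), -52.3)
white 93 ztop 0.132 med [ 0.763 -0.23   0.103] (array([ 767.1, -225.2]), array([20.1, 19.1]), 60.1)
white 545 ztop 0.029 med [0.513 0.396 0.025] (array([514.7, 395.3]), array([157.9,  27.8]), 6.5)
white 1179 ztop 0.073 med [ 0.518 -0.085  0.07 ] (array([517.9, -84.4]), array([105.9,  90.2]), -85.6)
white 535 ztop 0.029 med [0.459 0.291 0.026] (array([459.3, 291.2]), array([159.3,  26.6]), 9.3)
white 4507 ztop 0.008 med [ 0.407 -0.646  0.004] (array([ 406.5, -636.6]), array([245.9, 208.1]), 14.2)
boxblue 43 ztop 0.057 med [ 0.749 -0.212  0.042] (array([ 751.3, -215. ]), array([35.2,  7.3]), 59.1)
boxblue 474 ztop 0.048 med [0.657 0.224 0.044] (array([662.6, 231.1]), array([71.1, 69.8]), 65.8)
knob 102 [0.6613742  0.2296315  0.08449777] (array([661.6, 229.8]), array([29.5, 28.3]), 86.5)
station 1910 (array([514. , -36.4]), array([202.2,  90.5]), -85.6)
stat top 1182 (array([514.6, -45.4]), array([183.1,  90.2]), -85.6) 0.07003131670973134
```

Blue bar is absent; red (col 187,row 265) and yellow (152,258) lie left, orange clips in the row at 256–334, station at (300,253), tray at (392,252), knob at (209,201). Heading for the knob.

Call:
{"fn": "move_arm", "kwargs": {"motion": [[0, 0, 0, 0, 0, -10.5, 0], [0, 0, 0, 0, 0, -21, 0], [0, 0, 0, 0, 0, -31.5, 0], [0, 0, 0, 0, 0, -42, 0], [0, 0, 0, 0, 0, -52.5, 0.3]]}}

```text
clock: 0.82
tool_pos: [0.188, -0.5959, 0.2385]
eef_rot: [0.817, 0.576, -0.0, -0.0]
contact_force: [0.2, -0.1, 0.2]
opening: 0.908
finger_force: 0.0
```

Call:
{"fn": "move_arm", "kwargs": {"motion": [[0, 0, 0, 0, 0, -10, 0.3], [0, 0, 0, 0, 0, -20, 0.3], [0, 0, 0, 0, 0, -20, 0.3]]}}

```text
clock: 1.2
tool_pos: [0.1879, -0.5959, 0.2384]
eef_rot: [0.708, 0.706, 0.0, -0.0]
contact_force: [-0.1, 0.5, -0.7]
opening: 0.701
finger_force: 0.0
```

Call:
{"fn": "move_arm", "kwargs": {"motion": [[50, 28, 3, 0, 0, 0, 0.3], [100, 57, 5, 0, 0, 0, 0.3], [150, 86, 7, 0, 0, 0, 0.3], [200, 115, 9, 0, 0, 0, 0.3], [250, 143, 11, 0, 0, 0, 0.3]]}}

```text
clock: 1.82
tool_pos: [0.332, -0.3445, 0.2279]
eef_rot: [0.708, 0.706, 0.0, 0.0]
contact_force: [0.4, 0.2, -0.9]
opening: 0.697
finger_force: 0.0
```

Call:
{"fn": "move_arm", "kwargs": {"motion": [[50, 28, 3, 0, 0, 0, 0.3], [100, 57, 5, 0, 0, 0, 0.3], [150, 86, 7, 0, 0, 0, 0.3], [200, 115, 9, 0, 0, 0, 0.3], [250, 143, 11, 0, 0, 0, 0.3]]}}

```text
clock: 2.45
tool_pos: [0.475, -0.0943, 0.2168]
eef_rot: [0.708, 0.706, 0.0, 0.0]
contact_force: [0.6, -0.5, -1.0]
opening: 0.698
finger_force: 0.0
```

```bash
python3 -c "
from h import *
s=st();print(np.round(s['q'],2));to([.6614,.2298,.16],np.pi/2)"
```

```text
t 2.45 p [ 0.475  -0.0943  0.2168] F [ 0.6 -0.5 -1. ] op 0.698 ff 0.0
[ 0.41  0.57 -0.48  2.    0.41  0.67 -0.34]
mm [324.8 185.2  56.8]
toolx yaw 89.8 tilt [ 0.001 -0.    -1.   ]
rotvec deg [ 0.   0.  -0.2]
```

Call:
{"fn": "move_arm", "kwargs": {"motion": [[52, 30, 0, 0, 0, 0, 0.3], [104, 60, 0, 0, 0, 0, 0.3], [156, 90, 0, 0, 0, 0, 0.3], [208, 120, 0, 0, 0, 0, 0.3], [260, 150, 0, 0, 0, 0, 0.3]]}}

```text
clock: 3.08
tool_pos: [0.6248, 0.1658, 0.2167]
eef_rot: [0.708, 0.706, -0.0, 0.0]
contact_force: [0.9, 0.2, 0.8]
opening: 0.701
finger_force: 0.0
```

Call:
{"fn": "move_arm", "kwargs": {"motion": [[33, 17, 15, 0, 0, 0, 0.3], [65, 35, 50, 0, 0, 0, 0.3], [65, 35, 100, 0, 0, 0, 0.3], [65, 35, 140, 0, 0, 0, 0.3], [65, 35, 160, 0, 0, 0, 0.3]]}}

```text
clock: 3.7
tool_pos: [0.6576, 0.2285, 0.0541]
eef_rot: [0.708, 0.706, -0.002, -0.0]
contact_force: [0.3, 0.1, -0.0]
opening: 0.7
finger_force: 0.0
```

Call:
{"fn": "move_arm", "kwargs": {"motion": [[0, 0, 0, 0, 0, 0, 0.7], [0, 0, 0, 0, 0, 0, 0.7], [0, 0, 0, 0, 0, 0, 0.7], [0, 0, 0, 0, 0, 0, 0.7]], "newtons": 30}}

```text
clock: 4.2
tool_pos: [0.664, 0.2298, 0.0593]
eef_rot: [0.708, 0.707, 0.005, 0.003]
contact_force: [8.5, 1.8, -3.8]
opening: 0.344
finger_force: 30.0
```

Call:
{"fn": "move_arm", "kwargs": {"motion": [[0, 0, -5, 0, 0, 0, 0.7], [0, 0, -10, 0, 0, 0, 0.7], [0, 0, -15, 0, 0, 0, 0.7], [0, 0, -20, 0, 0, 0, 0.7], [0, 0, -20, 0, 0, 0, 0.7]]}}

```text
clock: 4.82
tool_pos: [0.6639, 0.2297, 0.077]
eef_rot: [0.707, 0.707, 0.005, 0.002]
contact_force: [12.6, 3.7, -16.9]
opening: 0.352
finger_force: 30.0
```

Call:
{"fn": "move_arm", "kwargs": {"motion": [[0, 0, 0, 0, 0, 0, 0.3], [0, 0, 0, 0, 0, 0, 0.3], [0, 0, -50, 0, 0, 0, 0.3], [0, 0, -100, 0, 0, 0, 0.3]]}}

```text
clock: 5.32
tool_pos: [0.6581, 0.2291, 0.1782]
eef_rot: [0.707, 0.707, -0.0, -0.0]
contact_force: [1.7, -0.5, -0.4]
opening: 0.7
finger_force: 0.0
```

Call:
{"fn": "move_arm", "kwargs": {"motion": [[10, -30, 0, 0, 0, -10, 0.3], [25, -60, 0, 0, 0, -20, 0.3], [40, -90, 0, 0, 0, -30, 0.3], [55, -125, 0, 0, 0, -40, 0.3], [68, -161, 0, 0, 0, -50, 0.3]]}}

```text
clock: 5.95
tool_pos: [0.4966, 0.2976, 0.1777]
eef_rot: [0.339, 0.941, 0.0, 0.0]
contact_force: [0.5, 0.4, 0.7]
opening: 0.701
finger_force: 0.0
```

Call:
{"fn": "move_arm", "kwargs": {"motion": [[0, 0, 0, 0, 0, -10, 0.3], [0, 0, 0, 0, 0, -20, 0.3], [0, 0, 0, 0, 0, -30, 0.3], [0, 0, 0, 0, 0, -40, 0.3], [0, 0, 0, 0, 0, -49, 0.3]]}}

```text
clock: 6.58
tool_pos: [0.4978, 0.2969, 0.1775]
eef_rot: [-0.081, 0.997, -0.0, 0.0]
contact_force: [-0.6, 0.5, -0.6]
opening: 0.7
finger_force: 0.0
```

```bash
cat >> meas.py <<'E'
def bar(d,col,zt=.026):
    """bar centre and x-yaw from its white and coloured parts on plane zt"""
    W=cloud(d);c=None
    for m in blobs(mask(d,col),15):
        P=W[m];z=np.nanmedian(P[:,2])
        if abs(z-zt)<.012 or c is None: c=plane(d,m,zt);cm=m
    near=cv2.dilate(cm.astype(np.uint8),np.ones((9,9)))>0
    best=max(blobs(mask(d,'white'),30),key=lambda m:(m&near).sum())
    w=plane(d,best,zt);rc,rw=rect(c),rect(w)
    v=rc[0]-rw[0];print(col,'part',rc,'white',rw,'centre',np.round(rw[0]+.2*v,1),'yaw',round(np.degrees(np.arctan2(v[1],v[0])),1),'dist(100)',round(np.hypot(*v),1))
E
python3 - <<'E'
from meas import *
s=st();print(np.round(s['q'],2))
d=snap('top');W=cloud(d);k=np.zeros(W.shape[:2],bool);k[185:225,190:235]=1;k&=(W[...,2]>.07)&(W[...,2]<.12);print('knob top',np.nanmedian(W[k][:,2]))
bar(d,'yellow');d=snap('wrist','w1');bar(d,'red')
E
```

```text
t 6.58 p [0.4978 0.2969 0.1775] F [-0.6  0.5 -0.6] op 0.7 ff 0.0
[-0.15  0.84 -0.85  1.75  0.77  0.93  0.4 ]
knob top 0.10196561045067454
yellow part (array([415.9, 382.7]), array([37.6, 25.8]), 3.5) white (array([266.5, 249.5]), array([469.9, 324.1]), 48.7) centre [296.4 276.1] yaw 41.7 dist(100) 200.2
red part (array([557.4, 310.4]), array([38. , 24.5]), 9.1) white (array([476.9, 280. ]), array([526.9, 271.6]), -80.5) centre [493.  286.1] yaw 20.7 dist(100) 86.0
```

View pics/w1.png

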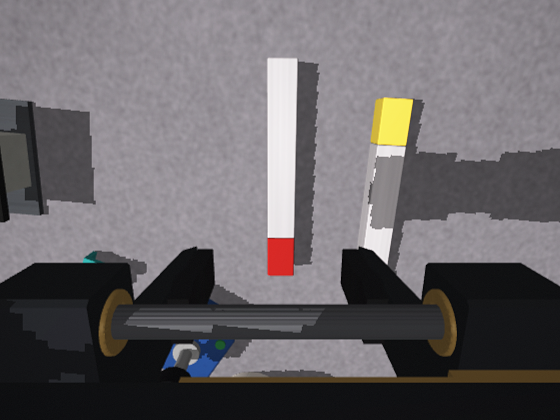

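The wrist view shows the red bar between the fingers (cols 267–298, rows 58–275), yellow to its right (col 390). Refining the bar finder by height instead of brightness.

```bash
cat >> meas.py <<'E'
def bar(d,col,zt=.026,tol=.009):
    """bar = pixels at height zt connected to its coloured part"""
    W=cloud(d);hm=np.abs(W[...,2]-zt)<tol
    n,l=cv2.connectedComponents(hm.astype(np.uint8),connectivity=4);cm=mask(d,col)&hm
    i=np.bincount(l[cm]).argmax();m=(l==i);c=rect(W[m&cm]);b=rect(W[m])
    v=c[0]-b[0];a=np.radians(b[2])
    if v@[np.cos(a),np.sin(a)]<0:a+=np.pi
    print(col,'part',c,'BAR',b,'xyaw',round(np.degrees(a),1),'part-dist(80)',round(np.hypot(*v),1),'z',np.round(np.median(W[m][:,2]),4));return b[0]/1000,a
E
python3 - <<'E'
from meas import *
bar(snap('top'),'yellow');c,a=bar(snap('wrist'),'red')
g=c+.02*np.array([np.cos(a),np.sin(a)]);to([*g,.005],a+np.pi)
E
```

```text
yellow part (array([415.8, 383.9]), array([37.6, 26.3]), 4.1) BAR (array([432.9, 386. ]), array([75.1, 27.6]), 6.9) xyaw 186.9 part-dist(80) 17.2 z 0.0255
red part (array([558.4, 310. ]), array([38.6, 24.8]), 9.5) BAR (array([479.6, 297.8]), array([199.1,  26. ]), 9.2) xyaw 9.2 part-dist(80) 79.7 z 0.0253
mm [ -2.    3.8 172.2]
toolx yaw -171.2 tilt [ 0. -0. -1.]
rotvec deg [-0.   0.  -0.4]
```

Call:
{"fn": "move_arm", "kwargs": {"motion": [[-1, 2, 50, 0, 0, 0, 0.3], [-2, 4, 100, 0, 0, 0, 0.3], [-2, 4, 145, 0, 0, 0, 0.3], [-2, 4, 172, 0, 0, 0, 0.3], [-2, 4, 172, 0, 0, 0, 0.3]]}}

```text
clock: 7.4
tool_pos: [0.4987, 0.301, 0.0038]
eef_rot: [-0.078, 0.997, -0.001, -0.001]
contact_force: [0.0, -0.5, -0.1]
opening: 0.699
finger_force: 0.0
```

Call:
{"fn": "move_arm", "kwargs": {"motion": [[0, 0, 0, 0, 0, 0, 0.8], [0, 0, 0, 0, 0, 0, 0.8], [0, 0, 0, 0, 0, 0, 0.8], [0, 0, 0, 0, 0, 0, 0.8]], "newtons": 40}}

```text
clock: 7.9
tool_pos: [0.4996, 0.3009, 0.0052]
eef_rot: [-0.078, 0.997, -0.0, 0.0]
contact_force: [0.1, -1.6, 4.3]
opening: 0.292
finger_force: 40.0
```

Call:
{"fn": "move_arm", "kwargs": {"motion": [[0, 0, -40, 0, 0, 0, 0.8], [0, 0, -90, 0, 0, 0, 0.8], [0, 0, -140, 0, 0, 0, 0.8], [0, 0, -140, 0, 0, 0, 0.8]]}}

```text
clock: 8.4
tool_pos: [0.5005, 0.3031, 0.148]
eef_rot: [-0.078, 0.997, 0.002, 0.003]
contact_force: [0.6, 0.6, -4.9]
opening: 0.291
finger_force: 40.0
```

Run:
```python
from meas import *
s=st();to([.5134,-.0274,.15],np.radians(94.4))
d=snap('wrist');T=d['world_to_cam']
bar(d,'red',zt=s['tool_pos'][2]+.021,tol=.012)
```

```text
t 8.4 p [0.5005 0.3031 0.148 ] F [ 0.6  0.6 -4.9] op 0.291 ff 40.0
mm [  38.9 -328.5   -3.4]
toolx yaw -171.0 tilt [ 0.005  0.004 -1.   ]
rotvec deg [ 0.4  0.1 94.6]
red part (array([542.3, 310.3]), array([25.1,  7.7]), -80.7) BAR (array([536. , 309.5]), array([26.2, 21.7]), -81.4) xyaw -81.4 part-dist(80) 6.4 z 0.1681
```

Call:
{"fn": "move_arm", "kwargs": {"motion": [[7, -60, 0, 0, 0, 10, 0.8], [14, -120, 0, 0, 0, 20, 0.8], [22, -180, 0, 0, 0, 30, 0.8], [29, -240, 0, 0, 0, 40, 0.8], [36, -300, 0, 0, 0, 50, 0.8]]}}

```text
clock: 9.07
tool_pos: [0.5091, -0.0032, 0.1428]
eef_rot: [0.353, 0.936, -0.001, -0.002]
contact_force: [-0.2, 0.2, -4.1]
opening: 0.29
finger_force: 40.0
```

Call:
{"fn": "move_arm", "kwargs": {"motion": [[0, 0, 0, 0, 0, 10, 0.8], [0, 0, 0, 0, 0, 20, 0.8], [0, 0, 0, 0, 0, 30, 0.8], [0, 0, 0, 0, 0, 40, 0.8], [0, 0, 0, 0, 0, 44.6, 0.8]]}}

```text
clock: 9.7
tool_pos: [0.5091, -0.0011, 0.1428]
eef_rot: [0.681, 0.733, -0.002, -0.001]
contact_force: [0.7, -0.1, -3.3]
opening: 0.292
finger_force: 40.0
```

```bash
python3 - <<'E'
from meas import *
s=st();to([.5128,-.0194,.08],np.radians(94.4));print(np.round(s['q'],2))
d=snap('side','s1')
d=snap('wrist','w2')
E
python3 -c "
import cv2,numpy as np
a=cv2.imread('pics/s1.png');b=cv2.imread('pics/w2.png');cv2.imwrite('pics/c1.png',np.hstack([a[80:380,200:460],b[60:360,100:460]]))"
```

```text
t 9.7 p [ 0.5091 -0.0011  0.1428] F [ 0.7 -0.1 -3.3] op 0.292 ff 40.0
mm [-18.4   2.6  62.8]
toolx yaw 94.2 tilt [-0.004 -0.001 -1.   ]
rotvec deg [-0.2  0.  -0.2]
[ 0.16  0.72 -0.4   1.99  0.52  0.54 -0.53]
```

View pics/c1.png

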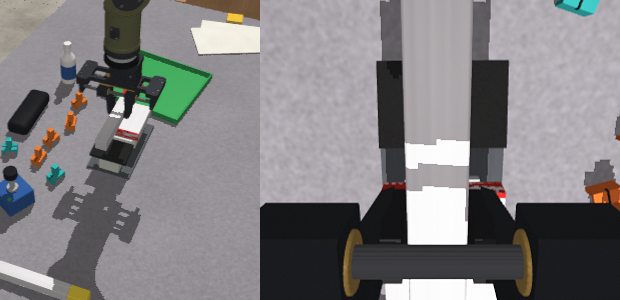

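Bar held, aligned over the station with its plain end over the ramp. Lowering.

Call:
{"fn": "move_arm", "kwargs": {"motion": [[-18, 3, 30, 0, 0, 0, 0.8], [-18, 3, 55, 0, 0, 0, 0.8], [-18, 3, 64, 0, 0, 0, 0.8], [-18, 3, 67, 0, 0, 0, 0.8], [-18, 3, 68, 0, 0, 0, 0.8]]}}

```text
clock: 10.42
tool_pos: [0.5153, -0.0179, 0.077]
eef_rot: [0.679, 0.734, 0.0, 0.0]
contact_force: [-0.1, -0.2, -2.7]
opening: 0.292
finger_force: 40.0
```

Call:
{"fn": "move_arm", "kwargs": {"motion": [[0, 0, 0, 0, 0, 0, 0.8], [0, 0, 0, 0, 0, 0, 0.4], [0, 0, 0, 0, 0, 0, 0.4], [0, 0, 0, 0, 0, 0, 0.4]]}}

```text
clock: 10.92
tool_pos: [0.5153, -0.0183, 0.077]
eef_rot: [0.679, 0.734, 0.0, 0.0]
contact_force: [-0.5, 0.0, 0.4]
opening: 0.597
finger_force: 0.0
```

```bash
cat >> meas.py <<'E'
E0=np.array([.5134,-.0274]);SY=np.array([np.cos(np.radians(94.4)),np.sin(np.radians(94.4))])
def tip(d):
    """slope of the bar along station y and its extent, from points above the station"""
    W=cloud(d);P=W[np.isfinite(W[...,0])];q=P[:,:2]-E0;y=q@SY;x=q@np.array([SY[1],-SY[0]])
    k=(np.abs(x)<.010)&(np.abs(y)<.20)&(P[:,2]>.04)&(P[:,2]<.115)&(P[:,2]>.081-np.maximum(y,0)*.16);y=y[k];z=P[k,2]
    h=np.polyfit(y,z,1);r_=np.abs(z-np.polyval(h,y));k=r_<.006;h=np.polyfit(y[k],z[k],1);print('slope',np.round(h[0],3),'z@edge',round(h[1],4),'y range',np.round(np.percentile(y[k],[.5,99.5]),3),k.sum(),len(k))
E
python3 - <<'E'
from meas import *
s=st()
for n in('top','side','wrist'): tip(snap(n))
E
```

```text
t 10.93 p [ 0.5153 -0.0183  0.077 ] F [-0.5  0.   0.4] op 0.597 ff 0.0
slope -0.001 z@edge 0.0956 y range [0.038 0.126] 225 231
slope -0.021 z@edge 0.0951 y range [-0.051  0.132] 402 567
slope -0.001 z@edge 0.0952 y range [-0.037  0.117] 17509 17509
```

Flat with the edge at ~29 mm on the bar's +x side. Grip again, slide 12 mm, release.

Call:
{"fn": "move_arm", "kwargs": {"motion": [[0, 0, 0, 0, 0, 0, 0.8], [0, 0, 0, 0, 0, 0, 0.8], [0, 0, 0, 0, 0, 0, 0.8], [6, 0, 0, 0, 0, 0, 0.8], [12, 0, 0, 0, 0, 0, 0.8]], "newtons": 20}}

```text
clock: 11.7
tool_pos: [0.5139, -0.0065, 0.0767]
eef_rot: [0.679, 0.734, -0.0, 0.0]
contact_force: [0.3, -1.5, -0.2]
opening: 0.294
finger_force: 20.0
```

Call:
{"fn": "move_arm", "kwargs": {"motion": [[0, 0, 0, 0, 0, 0, 0.8], [0, 0, 0, 0, 0, 0, 0.4], [0, 0, 0, 0, 0, 0, 0.3], [0, 0, 0, 0, 0, 0, 0.3], [0, 0, 0, 0, 0, 0, 0.3]]}}

```text
clock: 12.32
tool_pos: [0.5142, -0.0064, 0.0767]
eef_rot: [0.679, 0.734, 0.0, 0.0]
contact_force: [-0.2, -0.6, -0.2]
opening: 0.699
finger_force: 0.0
```

Run:
```python
from meas import *
s=st()
for n in('top','wrist'): tip(snap(n))
```

```text
t 12.32 p [ 0.5142 -0.0064  0.0767] F [-0.2 -0.6 -0.2] op 0.699 ff 0.0
slope -0.134 z@edge 0.0965 y range [0.05  0.142] 227 237
slope -0.128 z@edge 0.0958 y range [-0.022  0.134] 16508 16508
```

Tipped freely (slope 0.13): balance lies between 29 and 41 mm, so ≈ +35 mm. Tilt the tool to match, regrip, lift.

Call:
{"fn": "move_arm", "kwargs": {"motion": [[0, 0, 0, 0, -3.7, 0, 0.3], [0, 0, 4, 0, -7.4, 0, 0.3], [0, 0, 4, 0, -7.4, 0, 0.8], [0, 0, 4, 0, -7.4, 0, 0.8], [0, 0, 4, 0, -7.4, 0, 0.8]], "newtons": 40}}

```text
clock: 13.05
tool_pos: [0.5142, -0.0074, 0.0728]
eef_rot: [0.679, 0.732, -0.044, 0.047]
contact_force: [-0.3, 0.6, 0.4]
opening: 0.386
finger_force: 0.0
```

Call:
{"fn": "move_arm", "kwargs": {"motion": [[0, 0, 0, 0, 0, 0, 0.8], [0, 0, -30, 0, 0, 0, 0.8], [0, 0, -70, 0, 3.7, 0, 0.8], [0, 0, -80, 0, 7.4, 0, 0.8], [0, 0, -80, 0, 7.4, 0, 0.8]]}}

```text
clock: 13.68
tool_pos: [0.5133, 0.0016, 0.1523]
eef_rot: [0.681, 0.732, -0.0, 0.0]
contact_force: [-0.2, -0.5, -3.8]
opening: 0.287
finger_force: 40.0
```

Run:
```python
from meas import *
s=st();to([.5147,-.2601,.12],np.radians(-5.8))
W=cloud(snap('wrist'));P=W[np.isfinite(W[...,0])];q=P[:,:2]-s['tool_pos'][:2];y=q@SY;x=q@np.array([SY[1],-SY[0]])
k=(abs(x)<.012)&(abs(P[:,2]-s['tool_pos'][2]-.02)<.025);print('bar rel tcp y',np.percentile(y[k],[1,99]),np.polyfit(y[k],P[k,2],1),k.sum())
```

```text
t 13.68 p [0.5133 0.0016 0.1523] F [-0.2 -0.5 -3.8] op 0.287 ff 40.0
mm [-261.1  -17.7   32.5]
toolx yaw 94.2 tilt [ 0.    -0.001 -1.   ]
rotvec deg [  0.1   0.  100. ]
bar rel tcp y [-0.04304089  0.10710827] [0.0025784  0.17249182] 21384
```

Call:
{"fn": "move_arm", "kwargs": {"motion": [[-52, -3, 0, 0, 0, 10, 0.8], [-104, -7, 0, 0, 0, 20, 0.8], [-157, -11, 0, 0, 0, 30, 0.8], [-209, -14, 0, 0, 0, 40, 0.8], [-261, -18, 0, 0, 0, 50, 0.8]]}}

```text
clock: 14.35
tool_pos: [0.515, -0.2581, 0.1507]
eef_rot: [0.927, 0.376, -0.001, -0.001]
contact_force: [0.8, -0.0, -3.2]
opening: 0.291
finger_force: 40.0
```

Call:
{"fn": "move_arm", "kwargs": {"motion": [[0, 0, 0, 0, 0, 10, 0.8], [0, 0, 0, 0, 0, 20, 0.8], [0, 0, 0, 0, 0, 30, 0.8], [0, 0, 0, 0, 0, 40, 0.8], [0, 0, 0, 0, 0, 50, 0.8]]}}

```text
clock: 14.98
tool_pos: [0.515, -0.2563, 0.1507]
eef_rot: [0.999, -0.051, -0.002, 0.0]
contact_force: [0.2, 0.0, -3.4]
opening: 0.291
finger_force: 40.0
```

Call:
{"fn": "move_arm", "kwargs": {"motion": [[0, 0, 40, 0, 0, 0, 0.8], [0, 0, 80, 0, 0, 0, 0.8], [0, 0, 115, 0, 0, 0, 0.8], [0, 0, 130, 0, 0, 0, 0.8], [0, 0, 136, 0, 0, 0, 0.8]]}}

```text
clock: 15.6
tool_pos: [0.5153, -0.257, 0.0151]
eef_rot: [0.999, -0.048, -0.001, -0.0]
contact_force: [0.5, -0.3, -2.9]
opening: 0.289
finger_force: 40.0
```

Run:
```python
from meas import *
s=st();to([.5147,-.2601,.013],np.radians(-5.8));snap('side','s2')
```

```text
t 15.6 p [ 0.5153 -0.257   0.0151] F [ 0.5 -0.3 -2.9] op 0.289 ff 40.0
mm [-0.3  3.2  2.1]
toolx yaw -5.5 tilt [-0.002  0.    -1.   ]
rotvec deg [0.  0.1 0.3]
```

View pics/s2.png

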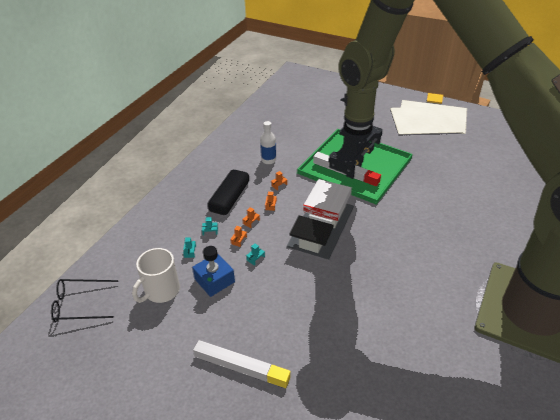

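Call:
{"fn": "move_arm", "kwargs": {"motion": [[0, 0, 4, 0, 0, 0, 0.8], [0, 0, 4, 0, 0, 0, 0.4], [0, 0, 4, 0, 0, 0, 0.4], [0, 0, -50, 0, 0, 0, 0.4], [0, 0, -100, 0, 0, 0, 0.4]]}}

```text
clock: 16.27
tool_pos: [0.5154, -0.2578, 0.1176]
eef_rot: [0.999, -0.049, -0.0, 0.0]
contact_force: [1.3, 0.3, -0.4]
opening: 0.6
finger_force: 0.0
```

Call:
{"fn": "move_arm", "kwargs": {"motion": [[0, 0, -50, 0, 0, 0, 0.6], [0, 0, -50, 0, 0, 0, 0.6]]}}

```text
clock: 16.52
tool_pos: [0.5181, -0.2591, 0.1706]
eef_rot: [0.999, -0.049, 0.004, 0.002]
contact_force: [-0.3, -0.4, -0.9]
opening: 0.408
finger_force: 0.0
```

Run:
```python
from meas import *
s=st();c,a=bar(snap('wrist'),'red',.031);bar(snap('top'),'red',.031)
b=c+.0355*np.array([np.cos(a),np.sin(a)]);print('balance',b);q=b-[.5295,-.3118]
to([.667,-.055,.16],0)
```

```text
t 16.52 p [ 0.5181 -0.2591  0.1706] F [-0.3 -0.4 -0.9] op 0.408 ff 0.0
red part (array([ 460.3, -252. ]), array([39.3, 24.7]), -5.2) BAR (array([ 539.7, -259.6]), array([199.1,  25.9]), -5.1) xyaw 174.9 part-dist(80) 79.8 z 0.0302
red part (array([ 459.5, -253.7]), array([38.7, 24.5]), -2.1) BAR (array([ 475.9, -256.4]), array([74.6, 27.2]), -4.9) xyaw 175.1 part-dist(80) 16.6 z 0.0302
balance [ 0.50434054 -0.25644425]
mm [ 131.  -216.5    6.8]
toolx yaw -5.6 tilt [ 0.001 -0.001 -1.   ]
rotvec deg [ 0.  -0.1 -5.6]
```

Call:
{"fn": "move_arm", "kwargs": {"motion": [[26, -44, 0, 0, 0, 0, 0.6], [52, -87, 0, 0, 0, 0, 0.6], [78, -130, 0, 0, 0, 0, 0.6], [104, -174, 0, 0, 0, 0, 0.6], [131, -216, 0, 0, 0, 0, 0.6]]}}

```text
clock: 17.25
tool_pos: [0.6665, -0.0537, 0.1639]
eef_rot: [0.999, -0.048, -0.002, 0.0]
contact_force: [0.4, -1.1, 0.2]
opening: 0.401
finger_force: 0.0
```

```bash
cat >> meas.py <<'E'
def clips(d):
    W=cloud(d)
    for m in blobs(mask(d,'orange'),100):
        P=W[m];P=P[np.isfinite(P[:,0])];Q=P[P[:,2]>P[:,2].max()-.006];L=P[(P[:,2]<P[:,2].max()-.015)&(P[:,2]>P[:,2].max()-.030)]
        print('post',rect(Q),'ztop',round(np.median(Q[:,2]),4),'plate',rect(L),len(Q),len(L))
E
python3 - <<'E'
from meas import *
st();d=snap('wrist','w3');clips(d)
E
```

```text
t 17.25 p [ 0.6665 -0.0537  0.1639] F [ 0.4 -1.1  0.2] op 0.401 ff 0.0
post (array([ 686.9, -135.3]), array([14.1, 14. ]), 67.4) ztop 0.0432 plate (array([ 687.2, -135.2]), array([37.7, 25.5]), 67.9) 313 800
post (array([684.4,  25.9]), array([13.8, 13.4]), 78.8) ztop 0.043 plate (array([684.6,  26.1]), array([38.4, 25.4]), 79.6) 282 806
post (array([668.9, -51. ]), array([13.9, 13. ]), -69.0) ztop 0.0431 plate (array([668.9, -51.1]), array([37.8, 25.1]), -69.0) 268 777
post (array([679.1,  97.1]), array([14.5, 14. ]), -85.4) ztop 0.0429 plate (array([679.3,  97.2]), array([39. , 25.6]), -85.8) 299 786
```

View pics/w3.png

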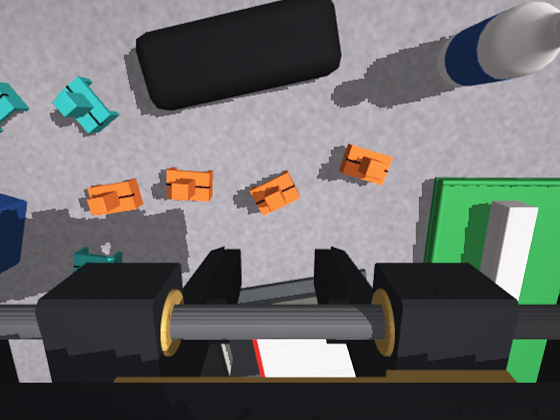

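Four orange clips seen; the one at (273,193) is clip A, its x axis at 21° yaw. Picking it.

Call:
{"fn": "move_arm", "kwargs": {"motion": [[2, -3, 20, 0, 0, -9, 0.6], [2, -3, 40, 0, 0, -18, 0.6], [2, -3, 80, 0, 0, -26.6, 0.6], [2, -3, 120, 0, 0, -26.6, 0.6], [2, -3, 142, 0, 0, -26.6, 0.6]]}}

```text
clock: 17.92
tool_pos: [0.6665, -0.0527, 0.0203]
eef_rot: [0.983, 0.182, -0.003, -0.001]
contact_force: [-0.1, -0.3, 0.3]
opening: 0.397
finger_force: 0.0
```

Call:
{"fn": "move_arm", "kwargs": {"motion": [[0, 0, 0, 0, 0, 0, 0.6], [0, 0, 0, 0, 0, 0, 0.95], [0, 0, 0, 0, 0, 0, 0.95], [0, 0, 0, 0, 0, 0, 0.95], [0, 0, 0, 0, 0, 0, 0.95]], "newtons": 25}}

```text
clock: 18.55
tool_pos: [0.6701, -0.0526, 0.0254]
eef_rot: [0.983, 0.182, 0.001, 0.0]
contact_force: [-0.5, 0.6, 6.6]
opening: 0.157
finger_force: 25.0
```

Call:
{"fn": "move_arm", "kwargs": {"motion": [[0, 0, -40, 0, 0, 0, 0.95], [0, 0, -80, 0, 0, 9, 0.95], [0, 0, -100, 0, 0, 18, 0.95], [0, 0, -100, 0, 0, 26, 0.95]]}}

```text
clock: 19.05
tool_pos: [0.6706, -0.0527, 0.1265]
eef_rot: [0.999, -0.046, 0.002, -0.0]
contact_force: [-0.6, 0.6, -0.1]
opening: 0.155
finger_force: 25.0
```

Run:
```python
from meas import *
st();to([.5043,-.2564,.12],np.radians(-5.1));d=snap('wrist','w4');clips(d)
```

```text
t 19.05 p [ 0.6706 -0.0527  0.1265] F [-0.6  0.6 -0.1] op 0.155 ff 25.0
mm [-146.9  218.     5.8]
toolx yaw -5.3 tilt [ 0.004 -0.    -1.   ]
rotvec deg [-0.  -0.2 -0.2]
post (array([ 686.9, -135.2]), array([14.6, 14.1]), 68.1) ztop 0.0431 plate (array([ 687.1, -135.2]), array([38.1, 25.7]), 68.2) 419 998
post (array([684.4,  26.2]), array([14.1, 13.7]), 79.2) ztop 0.043 plate (array([684.4,  26.4]), array([38.7, 26.1]), 80.2) 387 1028
post (array([679.4,  97. ]), array([15.2, 13.4]), -87.0) ztop 0.0428 plate (array([679.2,  97.3]), array([38.6, 25.7]), -85.9) 401 1028
post (array([669.8, -52. ]), array([14.3, 13.6]), -4.6) ztop 0.144 plate (array([679. , -52.7]), array([37.2,  7.4]), 84.5) 998 1190
```

Call:
{"fn": "move_arm", "kwargs": {"motion": [[-29, 44, 0, 0, 0, 0, 0.95], [-59, 87, 0, 0, 0, 0, 0.95], [-88, 131, 0, 0, 0, 0, 0.95], [-118, 175, 0, 0, 0, 0, 0.95], [-146, 218, 0, 0, 0, 0, 0.95]]}}

```text
clock: 19.73
tool_pos: [0.5034, -0.2583, 0.124]
eef_rot: [0.999, -0.042, -0.0, 0.0]
contact_force: [-0.2, -0.2, -0.8]
opening: 0.155
finger_force: 25.0
```

Call:
{"fn": "move_arm", "kwargs": {"motion": [[0, 0, 10, 0, 0, 0, 0.95], [0, 0, 30, 0, 0, 0, 0.95], [0, 0, 45, 0, 0, 0, 0.95], [0, 0, 50, 0, 0, 0, 0.95], [0, 0, 50, 0, 0, 0, 0.95]]}}

```text
clock: 20.35
tool_pos: [0.505, -0.2566, 0.0738]
eef_rot: [0.999, -0.043, -0.0, -0.0]
contact_force: [-0.2, 0.5, -0.2]
opening: 0.161
finger_force: 25.0
```

Run:
```python
from meas import *
st();to([.5051,-.2564,.0445],np.radians(-5.1));d=snap('wrist','w5');clips(d);bar(d,'red',.031,.006)
```

```text
t 20.35 p [ 0.505  -0.2566  0.0738] F [-0.2  0.5 -0.2] op 0.161 ff 25.0
mm [ 0.1 -0.2 29.3]
toolx yaw -4.9 tilt [-0.  0. -1.]
rotvec deg [-0.   0.   0.2]
post (array([ 504.3, -255.9]), array([14.6, 13.5]), -5.1) ztop 0.0913 plate (array([ 513.4, -256.8]), array([37.6,  7.4]), 85.2) 997 1179
red part (array([ 459.5, -252.2]), array([20.1,  2.6]), 82.4) BAR (array([ 459.3, -252.2]), array([20. ,  2.8]), 86.8) xyaw 86.8 part-dist(80) 0.2 z 0.0302
```

View pics/w5.png

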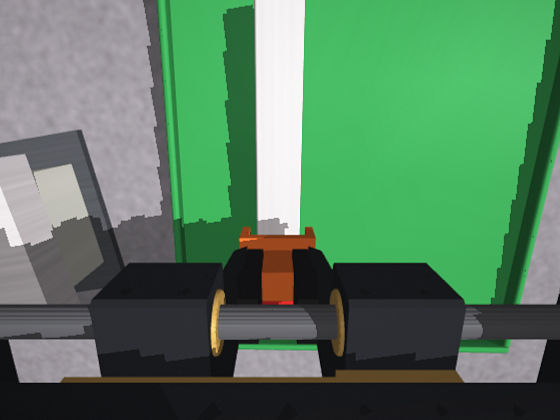

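The clip (col 277) hangs straight over the bar (cols 256–303). Lowering to seat it.

Call:
{"fn": "move_arm", "kwargs": {"motion": [[0, 0, 12, 0, 0, 0, 0.95], [0, 0, 18, 0, 0, 0, 0.95], [0, 0, 24, 0, 0, 0, 0.95], [0, 0, 29, 0, 0, 0, 0.95], [0, 0, 31, 0, 0, 0, 0.95]]}}

```text
clock: 21.02
tool_pos: [0.5046, -0.2571, 0.0433]
eef_rot: [0.999, -0.043, -0.0, -0.0]
contact_force: [-2.1, 1.7, 16.9]
opening: 0.157
finger_force: 25.0
```

Call:
{"fn": "move_arm", "kwargs": {"motion": [[0, 0, 0, 0, 0, 0, 0.95], [0, 0, 0, 0, 0, 0, 0.7], [0, 0, 0, 0, 0, 0, 0.65], [0, 0, 0, 0, 0, 0, 0.65]]}}

```text
clock: 21.52
tool_pos: [0.5049, -0.2572, 0.043]
eef_rot: [0.999, -0.043, 0.0, 0.0]
contact_force: [-0.1, -0.3, -0.2]
opening: 0.35
finger_force: 0.0
```

Call:
{"fn": "move_arm", "kwargs": {"motion": [[0, 0, -40, 0, 0, 0, 0.65], [0, 0, -90, 0, 0, 0, 0.65], [0, 0, -130, 0, 0, 0, 0.4], [0, 0, -130, 0, 0, 0, 0.4]]}}

```text
clock: 22.02
tool_pos: [0.5068, -0.2582, 0.1761]
eef_rot: [0.999, -0.044, 0.003, 0.001]
contact_force: [0.2, 0.3, -0.4]
opening: 0.552
finger_force: 0.0
```

```bash
cat >> meas.py <<'E'
def marked(d,col):
    """clip position in bar frame: bar ends from height band, clip post from orange"""
    W=cloud(d);cp=mask(d,col)&(abs(W[...,2]-.031)<.008)
    m=(abs(W[...,2]-.029)<.008)|mask(d,'orange')
    n,l=cv2.connectedComponents(m.astype(np.uint8),connectivity=4);i=np.bincount(l[cp]).argmax();c=W[cp&(l==i)]
    B=rect(W[(l==i)&(abs(W[...,2]-.029)<.006)]);v=c.mean(0)[:2]*1000-B[0];a=np.radians(B[2]);
    if v@[np.cos(a),np.sin(a)]<0:a+=np.pi
    Q=W[(l==i)&mask(d,'orange')];Q=Q[Q[:,2]>.055];o=rect(Q);q=o[0]-B[0]
    print(col,'bar',B,'part',np.round(v@[np.cos(a),np.sin(a)],1),'post',o,'ztop(.062)',round(np.median(Q[:,2]),4),'clip in bar x,y mm',round(q@[np.cos(a),np.sin(a)],1),round(q@[-np.sin(a),np.cos(a)],1))
E
python3 - <<'E'
from meas import *
st();d=snap('wrist','w6');marked(d,'red');bar(snap('side'),'yellow');to([.4,-.1,.2],0)
E
```

```text
t 22.02 p [ 0.5068 -0.2582  0.1761] F [ 0.2  0.3 -0.4] op 0.552 ff 0.0
red bar (array([ 538.9, -259.4]), array([199.6,  38. ]), -4.6) part 78.5 post (array([ 504.1, -256.6]), array([13.3, 12.5]), 85.0) ztop(.062) 0.061 clip in bar x,y mm 34.9 -0.0
yellow part (array([416.8, 389.1]), array([39.4, 26.9]), 5.3) BAR (array([497.2, 398.3]), array([200.8,  29. ]), 6.3) xyaw 186.3 part-dist(80) 80.9 z 0.0254
mm [-117.8 -147.3  -27. ]
toolx yaw -5.0 tilt [ 0. -0. -1.]
rotvec deg [ 0. -0. -5.]
```

Clip seated on red at +34.9 mm, centred. Now to the yellow bar.

Call:
{"fn": "move_arm", "kwargs": {"motion": [[-6, -58, 0, 0, 0, -10, 0.3], [-12, -116, 0, 0, 0, -20, 0.3], [-18, -174, 0, 0, 0, -30, 0.3], [-24, -232, 0, 0, 0, -40, 0.3], [-29, -290, 0, 0, 0, -50, 0.3]]}}

```text
clock: 22.75
tool_pos: [0.4998, 0.036, 0.1716]
eef_rot: [0.923, 0.386, -0.001, -0.0]
contact_force: [0.5, -0.6, 0.3]
opening: 0.697
finger_force: 0.0
```

Call:
{"fn": "move_arm", "kwargs": {"motion": [[41, -41, 0, 0, 0, -10, 0.3], [82, -82, 0, 0, 0, -20, 0.3], [123, -123, 0, 0, 0, -30, 0.3], [164, -164, 0, 0, 0, -40, 0.3], [205, -205, 0, 0, 0, -50, 0.3]]}}

```text
clock: 23.38
tool_pos: [0.4999, 0.3254, 0.1711]
eef_rot: [0.673, 0.739, -0.002, -0.0]
contact_force: [0.2, 0.5, -0.3]
opening: 0.698
finger_force: 0.0
```

Call:
{"fn": "move_arm", "kwargs": {"motion": [[25, 0, 0, 0, 0, -10, 0.3], [50, 0, 0, 0, 0, -20, 0.3], [73, 0, 0, 0, 0, -30, 0.3], [73, 0, 0, 0, 0, -40, 0.3], [73, 0, 0, 0, 0, -50, 0.3]]}}

```text
clock: 24.0
tool_pos: [0.4934, 0.3966, 0.1707]
eef_rot: [0.297, 0.955, -0.001, -0.001]
contact_force: [-1.1, 0.2, -0.4]
opening: 0.701
finger_force: 0.0
```

Call:
{"fn": "move_arm", "kwargs": {"motion": [[0, 0, 0, 0, 0, -10, 0.3], [0, 0, 0, 0, 0, -20, 0.3], [0, 0, 0, 0, 0, -30, 0.3], [0, 0, 0, 0, 0, -41, 0.3], [0, 0, 0, 0, 0, -41, 0.3]]}}

```text
clock: 24.62
tool_pos: [0.4938, 0.3962, 0.171]
eef_rot: [-0.052, 0.999, -0.001, -0.002]
contact_force: [0.1, 0.4, -0.2]
opening: 0.702
finger_force: 0.0
```

Run:
```python
from meas import *
s=st();print(np.round(s['q'],2));d=snap('wrist','w7');c,a=bar(d,'yellow')
g=c-.03*np.array([np.cos(a),np.sin(a)]);print('grip at',g);to([*g,.0055],a)
```

```text
t 24.62 p [0.4938 0.3962 0.171 ] F [ 0.1  0.4 -0.2] op 0.702 ff 0.0
[-0.34  0.89 -0.79  1.58  0.72  0.99  0.31]
yellow part (array([415.9, 387.6]), array([39.1, 25.2]), 6.5) BAR (array([496. , 396.7]), array([200.2,  25.5]), 6.5) xyaw 186.5 part-dist(80) 80.6 z 0.0253
grip at [0.52580716 0.4000961 ]
mm [-32.6   0.6 165.8]
toolx yaw -174.1 tilt [-0.003 -0.001 -1.   ]
rotvec deg [-0.  -0.2 -0.6]
```

Call:
{"fn": "move_arm", "kwargs": {"motion": [[-15, 0, 50, 0, 0, -0.5, 0.3], [-33, 1, 100, 0, 0, -0.5, 0.3], [-33, 1, 145, 0, 0, -0.5, 0.3], [-33, 1, 166, 0, 0, -0.5, 0.3], [-33, 1, 166, 0, 0, -0.5, 0.3]]}}

```text
clock: 25.3
tool_pos: [0.5262, 0.401, 0.0059]
eef_rot: [-0.057, 0.998, -0.001, -0.001]
contact_force: [0.3, 0.2, 0.3]
opening: 0.703
finger_force: 0.0
```

Call:
{"fn": "move_arm", "kwargs": {"motion": [[0, 0, 0, 0, 0, 0, 0.8], [0, 0, 0, 0, 0, 0, 0.8], [0, 0, 0, 0, 0, 0, 0.8], [0, 0, 0, 0, 0, 0, 0.8]], "newtons": 40}}

```text
clock: 25.8
tool_pos: [0.5278, 0.4009, 0.0077]
eef_rot: [-0.057, 0.998, -0.0, 0.0]
contact_force: [0.2, -2.5, 4.9]
opening: 0.291
finger_force: 40.0
```

Call:
{"fn": "move_arm", "kwargs": {"motion": [[0, 0, -40, 0, 0, 0, 0.8], [0, 0, -90, 0, 0, 0, 0.8], [0, 0, -140, 0, 0, 0, 0.8], [0, 0, -140, 0, 0, 0, 0.8]]}}

```text
clock: 26.3
tool_pos: [0.5286, 0.4037, 0.1512]
eef_rot: [-0.057, 0.998, 0.003, 0.003]
contact_force: [0.6, 1.2, -3.1]
opening: 0.295
finger_force: 40.0
```

Run:
```python
from meas import *
s=st();to([.5138,-.0324,.15],np.radians(94.4))
```

```text
t 26.3 p [0.5286 0.4037 0.1512] F [ 0.6  1.2 -3.1] op 0.295 ff 40.0
mm [  64.1 -431.7   -1.4]
toolx yaw -173.5 tilt [ 0.005  0.006 -1.   ]
rotvec deg [ 0.5  0.  92.1]
```

Call:
{"fn": "move_arm", "kwargs": {"motion": [[8, -56, 0, 0, 0, 9, 0.8], [16, -112, 0, 0, 0, 18, 0.8], [24, -168, 0, 0, 0, 27, 0.8], [32, -224, 0, 0, 0, 36, 0.8], [41, -280, 0, 0, 0, 46, 0.8]]}}

```text
clock: 26.92
tool_pos: [0.5172, 0.116, 0.1457]
eef_rot: [0.341, 0.94, -0.001, -0.001]
contact_force: [-0.0, -0.5, -2.0]
opening: 0.288
finger_force: 40.0
```

Call:
{"fn": "move_arm", "kwargs": {"motion": [[0, 0, 0, 0, 0, 9, 0.8], [0, 0, 0, 0, 0, 18, 0.8], [0, 0, 0, 0, 0, 27, 0.8], [0, 0, 0, 0, 0, 36, 0.8], [0, 0, 0, 0, 0, 46, 0.8]]}}

```text
clock: 27.55
tool_pos: [0.5173, 0.1179, 0.1457]
eef_rot: [0.681, 0.732, -0.001, -0.001]
contact_force: [-0.5, -0.1, -2.7]
opening: 0.29
finger_force: 40.0
```

Run:
```python
from meas import *
s=st();to([.5130,-.0224,.081],np.radians(94.4))
```

```text
t 27.55 p [0.5173 0.1179 0.1457] F [-0.5 -0.1 -2.7] op 0.29 ff 40.0
mm [-139.6  -14.3   64.8]
toolx yaw 94.2 tilt [-0.003 -0.001 -1.   ]
rotvec deg [-0.2  0.  -0.2]
```

Call:
{"fn": "move_arm", "kwargs": {"motion": [[-47, -5, 0, 0, 0, 0, 0.8], [-94, -10, 0, 0, 0, 0, 0.8], [-140, -14, 20, 0, 0, 0, 0.8], [-140, -14, 50, 0, 0, 0, 0.8], [-140, -14, 60, 0, 0, 0, 0.8]]}}

```text
clock: 28.18
tool_pos: [0.5135, -0.0227, 0.0848]
eef_rot: [0.679, 0.734, -0.002, -0.002]
contact_force: [-0.2, -0.3, -2.3]
opening: 0.289
finger_force: 40.0
```

Call:
{"fn": "move_arm", "kwargs": {"motion": [[0, 0, 4, 0, 0, 0, 0.8], [0, 0, 6, 0, 0, 0, 0.8], [0, 0, 8, 0, 0, 0, 0.8], [0, 0, 8, 0, 0, 0, 0.8]]}}

```text
clock: 28.68
tool_pos: [0.5157, -0.0219, 0.0794]
eef_rot: [0.679, 0.735, 0.0, 0.0]
contact_force: [-0.1, -0.1, -1.8]
opening: 0.291
finger_force: 40.0
```

Run:
```python
from meas import *
s=st();to([.5130,-.0224,.0777],np.radians(94.4));tip(snap('wrist'));tip(snap('top'))
```

```text
t 28.68 p [ 0.5157 -0.0219  0.0794] F [-0.1 -0.1 -1.8] op 0.291 ff 40.0
mm [-0.2 -2.7  1.7]
toolx yaw 94.5 tilt [ 0.001 -0.    -1.   ]
rotvec deg [0.  0.  0.1]
slope -0.0 z@edge 0.097 y range [-0.041  0.114] 17444 17444
slope 0.01 z@edge 0.0968 y range [0.032 0.135] 257 268
```

Call:
{"fn": "move_arm", "kwargs": {"motion": [[0, 0, 2, 0, 0, 0, 0.8], [0, 0, 2, 0, 0, 0, 0.4], [0, 0, 2, 0, 0, 0, 0.4], [0, 0, 2, 0, 0, 0, 0.4], [0, 0, 2, 0, 0, 0, 0.4]]}}

```text
clock: 29.4
tool_pos: [0.5155, -0.0222, 0.0771]
eef_rot: [0.679, 0.734, 0.0, 0.0]
contact_force: [0.2, 0.3, -0.8]
opening: 0.602
finger_force: 0.0
```

Run:
```python
from meas import *
s=st();tip(snap('wrist'));tip(snap('top'))
```

```text
t 29.4 p [ 0.5155 -0.0222  0.0771] F [ 0.2  0.3 -0.8] op 0.602 ff 0.0
slope -0.001 z@edge 0.0953 y range [-0.041  0.113] 17491 17491
slope -0.001 z@edge 0.0957 y range [0.032 0.135] 259 263
```

Call:
{"fn": "move_arm", "kwargs": {"motion": [[0, 0, 0, 0, 0, 0, 0.8], [0, 0, 0, 0, 0, 0, 0.8], [0, 0, 0, 0, 0, 0, 0.8], [6, 0, 0, 0, 0, 0, 0.8], [12, 0, 0, 0, 0, 0, 0.8]], "newtons": 20}}

```text
clock: 30.12
tool_pos: [0.5143, -0.0102, 0.077]
eef_rot: [0.679, 0.734, -0.0, 0.0]
contact_force: [0.5, -0.8, -1.1]
opening: 0.293
finger_force: 20.0
```

Call:
{"fn": "move_arm", "kwargs": {"motion": [[0, 0, 0, 0, 0, 0, 0.8], [0, 0, 0, 0, 0, 0, 0.4], [0, 0, 0, 0, 0, 0, 0.3], [0, 0, 0, 0, 0, 0, 0.3], [0, 0, 0, 0, 0, 0, 0.3]]}}

```text
clock: 30.75
tool_pos: [0.5145, -0.0103, 0.077]
eef_rot: [0.679, 0.734, 0.0, 0.0]
contact_force: [-0.4, -0.3, 0.4]
opening: 0.697
finger_force: 0.0
```

Run:
```python
from meas import *
s=st();tip(snap('wrist'));tip(snap('top'))
```

```text
t 30.75 p [ 0.5145 -0.0103  0.077 ] F [-0.4 -0.3  0.4] op 0.697 ff 0.0
slope -0.129 z@edge 0.0958 y range [-0.025  0.13 ] 16553 16553
slope -0.132 z@edge 0.0961 y range [0.046 0.151] 253 262
```

Yellow: flat at −37 mm, tipped at −49 mm → balance ≈ −43 mm. Regrip and carry to the tray.

Call:
{"fn": "move_arm", "kwargs": {"motion": [[0, 0, 0, 0, -3.7, 0, 0.3], [0, 0, 4, 0, -7.4, 0, 0.3], [0, 0, 4, 0, -7.4, 0, 0.8], [0, 0, 4, 0, -7.4, 0, 0.8], [0, 0, 4, 0, -7.4, 0, 0.8]], "newtons": 40}}

```text
clock: 31.48
tool_pos: [0.5145, -0.0112, 0.0732]
eef_rot: [0.678, 0.732, -0.044, 0.047]
contact_force: [0.4, -0.1, -0.2]
opening: 0.386
finger_force: 0.0
```

Call:
{"fn": "move_arm", "kwargs": {"motion": [[0, 0, 0, 0, 0, 0, 0.8], [0, 0, -30, 0, 0, 0, 0.8], [0, 0, -70, 0, 3.7, 0, 0.8], [0, 0, -80, 0, 7.4, 0, 0.8], [0, 0, -80, 0, 7.4, 0, 0.8]]}}

```text
clock: 32.1
tool_pos: [0.5138, -0.0022, 0.1528]
eef_rot: [0.68, 0.733, 0.0, 0.001]
contact_force: [0.0, -0.6, -2.9]
opening: 0.29
finger_force: 40.0
```

Run:
```python
from meas import *
s=st();to([.4906,-.3581,.15],np.radians(-5.8));tip_=snap('wrist');bar(snap('top'),'yellow',s['tool_pos'][2]+.02,.02)
```

```text
t 32.1 p [ 0.5138 -0.0022  0.1528] F [ 0.  -0.6 -2.9] op 0.29 ff 40.0
mm [-353.2  -49.6    3. ]
toolx yaw 94.3 tilt [ 0.001 -0.001 -1.   ]
rotvec deg [ 1.000e-01 -0.000e+00  1.001e+02]
yellow part (array([502.6, 113. ]), array([36.8, 24.1]), -83.9) BAR (array([505.9,  80.1]), array([103.3,  26.6]), -85.5) xyaw 94.5 part-dist(80) 33.1 z 0.1726
```

Call:
{"fn": "move_arm", "kwargs": {"motion": [[-56, -8, 0, 0, 0, 10, 0.8], [-113, -16, 0, 0, 0, 20, 0.8], [-170, -24, 0, 0, 0, 30, 0.8], [-226, -32, 0, 0, 0, 40, 0.8], [-283, -40, 0, 0, 0, 50, 0.8]]}}

```text
clock: 32.83
tool_pos: [0.4957, -0.2855, 0.1512]
eef_rot: [0.926, 0.377, -0.001, -0.001]
contact_force: [0.6, 0.7, -2.9]
opening: 0.294
finger_force: 40.0
```

Call:
{"fn": "move_arm", "kwargs": {"motion": [[-13, 12, 0, 0, 0, 10, 0.8], [-26, 24, 0, 0, 0, 20, 0.8], [-39, 36, 0, 0, 0, 30, 0.8], [-53, 47, 0, 0, 0, 40, 0.8], [-53, 47, 0, 0, 0, 50, 0.8]]}}

```text
clock: 33.45
tool_pos: [0.4904, -0.3565, 0.151]
eef_rot: [0.999, -0.051, -0.001, 0.001]
contact_force: [-0.4, 0.8, -1.5]
opening: 0.292
finger_force: 40.0
```

Run:
```python
from meas import *
s=st();to([.4890,-.3580,.016],np.radians(-5.8));print(np.round(s['q'],2))
```

```text
t 33.45 p [ 0.4904 -0.3565  0.151 ] F [-0.4  0.8 -1.5] op 0.292 ff 40.0
mm [ -0.9   1.4 135. ]
toolx yaw -5.8 tilt [-0.003 -0.001 -1.   ]
rotvec deg [ 0.1  0.2 -0. ]
[ 0.54  0.77  0.03  1.71 -0.03  0.66 -1.1 ]
```

Call:
{"fn": "move_arm", "kwargs": {"motion": [[0, 1, 40, 0, 0, 0, 0.8], [0, 1, 85, 0, 0, 0, 0.8], [0, 1, 120, 0, 0, 0, 0.8], [0, 1, 133, 0, 0, 0, 0.8], [0, 1, 137, 0, 0, 0, 0.8]]}}

```text
clock: 34.08
tool_pos: [0.4912, -0.3561, 0.0146]
eef_rot: [0.999, -0.047, -0.001, -0.0]
contact_force: [0.9, 0.8, -1.5]
opening: 0.29
finger_force: 40.0
```

Call:
{"fn": "move_arm", "kwargs": {"motion": [[0, 0, 3, 0, 0, 0, 0.8], [0, 0, 3, 0, 0, 0, 0.8], [0, 0, 3, 0, 0, 0, 0.4], [0, 0, 3, 0, 0, 0, 0.4], [0, 0, 3, 0, 0, 0, 0.4]]}}

```text
clock: 34.7
tool_pos: [0.4914, -0.3571, 0.0128]
eef_rot: [0.999, -0.048, 0.0, 0.0]
contact_force: [0.2, 0.6, 0.6]
opening: 0.592
finger_force: 0.0
```

Call:
{"fn": "move_arm", "kwargs": {"motion": [[0, 0, -50, 0, 0, 0, 0.4], [0, 0, -100, 0, 0, 0, 0.6], [0, 0, -150, 0, 0, 0, 0.6], [0, 0, -150, 0, 0, 0, 0.6]]}}

```text
clock: 35.2
tool_pos: [0.4935, -0.3586, 0.1666]
eef_rot: [0.999, -0.048, 0.004, 0.002]
contact_force: [1.0, -0.2, -0.3]
opening: 0.398
finger_force: 0.0
```

Run:
```python
from meas import *
s=st();d=snap('wrist','w8');c,a=bar(d,'yellow',.031);print('balance',c-.0435*np.array([np.cos(a),np.sin(a)]))
marked(d,'red');to([.6845,.0262,.16],0)
```

```text
t 35.2 p [ 0.4935 -0.3586  0.1666] F [ 1.  -0.2 -0.3] op 0.398 ff 0.0
yellow part (array([ 607.3, -367.1]), array([39.4, 25.4]), -4.9) BAR (array([ 527.3, -360.1]), array([199.9,  26. ]), -5.1) xyaw -5.1 part-dist(80) 80.3 z 0.0302
balance [ 0.48397221 -0.3562331 ]
red bar (array([ 539.2, -259.7]), array([199.2,  38.6]), -4.7) part 77.2 post (array([ 503.6, -256.9]), array([14.1, 13.6]), 85.1) ztop(.062) 0.0609 clip in bar x,y mm 35.7 0.1
mm [ 154.8 -400.4    4.1]
toolx yaw -5.5 tilt [ 0.003 -0.002 -1.   ]
rotvec deg [ 0.1 -0.2 -5.5]
```

View pics/w8.png

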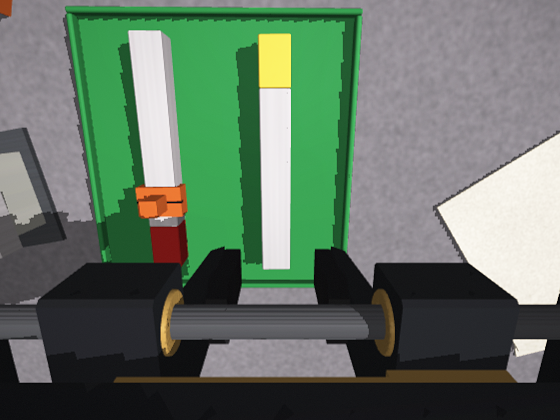

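Both bars lie in the tray, red one with clip (col 160,row 200), yellow bare at col 275. Fetch clip B.

Call:
{"fn": "move_arm", "kwargs": {"motion": [[15, -40, 0, 0, 0, 1, 0.6], [31, -80, 0, 0, 0, 2, 0.6], [46, -120, 0, 0, 0, 3, 0.6], [62, -160, 0, 0, 0, 4, 0.6], [77, -200, 0, 0, 0, 5, 0.6]]}}

```text
clock: 35.88
tool_pos: [0.5863, -0.1635, 0.1605]
eef_rot: [0.996, -0.092, -0.002, -0.0]
contact_force: [0.4, -0.3, -0.8]
opening: 0.398
finger_force: 0.0
```

Call:
{"fn": "move_arm", "kwargs": {"motion": [[19, -38, 0, 0, 0, 0, 0.6], [38, -77, 0, 0, 0, 0, 0.6], [57, -115, 0, 0, 0, 0, 0.6], [76, -154, 0, 0, 0, 0, 0.6], [95, -192, 0, 0, 0, 0, 0.6]]}}

```text
clock: 36.5
tool_pos: [0.7147, 0.0077, 0.16]
eef_rot: [0.996, -0.091, -0.002, 0.0]
contact_force: [0.5, -0.9, -0.2]
opening: 0.4
finger_force: 0.0
```

Call:
{"fn": "move_arm", "kwargs": {"motion": [[0, 0, 0, 0, 0, 0, 0.6]]}}

```text
clock: 36.62
tool_pos: [0.7155, 0.0121, 0.1596]
eef_rot: [0.996, -0.088, -0.001, -0.002]
contact_force: [-1.0, 0.3, -0.6]
opening: 0.398
finger_force: 0.0
```

Run:
```python
from meas import *
s=st();d=snap('wrist','w9');clips(d);to([.6844,.0262,.021],np.radians(-10.2))
```

```text
t 36.62 p [0.7155 0.0121 0.1596] F [-1.   0.3 -0.6] op 0.398 ff 0.0
post (array([ 687.1, -134.8]), array([14.4, 14. ]), 67.3) ztop 0.0431 plate (array([ 687.4, -134.9]), array([37.6, 25.4]), 68.3) 294 796
post (array([685. ,  26.5]), array([13.6, 13.1]), 79.9) ztop 0.043 plate (array([685. ,  26.9]), array([36.5, 25. ]), 79.7) 251 766
post (array([679.7,  97.4]), array([14.1, 13.8]), -86.7) ztop 0.0428 plate (array([679.4,  97.5]), array([38.6, 25.6]), -85.9) 258 626
mm [-32.2 -12.  139. ]
toolx yaw -10.3 tilt [-0.003  0.001 -1.   ]
rotvec deg [ 0.   0.2 -0.1]
```

Call:
{"fn": "move_arm", "kwargs": {"motion": [[-20, -8, 20, 0, 0, 0, 0.6], [-32, -12, 60, 0, 0, 0, 0.6], [-32, -12, 100, 0, 0, 0, 0.6], [-32, -12, 128, 0, 0, 0, 0.6], [-32, -12, 137, 0, 0, 0, 0.6]]}}

```text
clock: 37.3
tool_pos: [0.6832, 0.0218, 0.0227]
eef_rot: [0.996, -0.092, -0.003, 0.001]
contact_force: [1.1, -0.1, 0.4]
opening: 0.4
finger_force: 0.0
```

Call:
{"fn": "move_arm", "kwargs": {"motion": [[0, 0, 0, 0, 0, 0, 0.6], [0, 0, 0, 0, 0, 0, 0.6], [0, 0, 0, 0, 0, 0, 0.95], [0, 0, 0, 0, 0, 0, 0.95], [0, 0, 0, 0, 0, 0, 0.95]], "newtons": 25}}

```text
clock: 37.92
tool_pos: [0.6864, 0.0241, 0.026]
eef_rot: [0.996, -0.091, 0.0, -0.0]
contact_force: [-0.0, -0.3, 3.1]
opening: 0.157
finger_force: 25.0
```

Call:
{"fn": "move_arm", "kwargs": {"motion": [[0, 0, 0, 0, 0, 0, 0.95], [0, 0, -40, 0, 0, 0, 0.95], [0, 0, -80, 0, 0, 0, 0.95], [0, 0, -105, 0, 0, -5, 0.95], [0, 0, -105, 0, 0, -5, 0.95]]}}

```text
clock: 38.55
tool_pos: [0.6874, 0.0239, 0.1323]
eef_rot: [0.999, -0.048, 0.002, -0.0]
contact_force: [0.3, -0.9, -0.8]
opening: 0.155
finger_force: 25.0
```

Run:
```python
from meas import *
s=st();d=snap('wrist');clips(d);to([.4840,-.3562,.13],np.radians(-5.1))
```

```text
t 38.55 p [0.6874 0.0239 0.1323] F [ 0.3 -0.9 -0.8] op 0.155 ff 25.0
post (array([ 687.2, -134.6]), array([15. , 13.9]), 66.7) ztop 0.0431 plate (array([ 687.2, -134.9]), array([38.4, 25.2]), 68.2) 391 1044
post (array([679.6,  97.5]), array([14.3, 13.4]), -85.3) ztop 0.043 plate (array([679.4,  97.6]), array([38.5, 25.6]), -85.7) 341 909
post (array([685.2,  24.8]), array([14.5, 13.7]), -5.4) ztop 0.1492 plate (array([694.5,  24.1]), array([37.4,  7.7]), 84.4) 1000 1109
mm [-1.642e+02  3.981e+02  2.000e-01]
toolx yaw -5.6 tilt [ 0.001  0.    -1.   ]
rotvec deg [-0.  -0.  -0.5]
```

Call:
{"fn": "move_arm", "kwargs": {"motion": [[-16, 40, 0, 0, 0, -0.5, 0.95], [-33, 80, 0, 0, 0, -0.5, 0.95], [-49, 120, 0, 0, 0, -0.5, 0.95], [-66, 160, 0, 0, 0, -0.5, 0.95], [-82, 199, 0, 0, 0, -0.5, 0.95]]}}

```text
clock: 39.22
tool_pos: [0.5832, -0.1671, 0.1284]
eef_rot: [0.999, -0.044, -0.002, -0.0]
contact_force: [-0.3, -0.2, -1.1]
opening: 0.157
finger_force: 25.0
```

Call:
{"fn": "move_arm", "kwargs": {"motion": [[-16, 40, 0, 0, 0, 0, 0.95], [-33, 80, 0, 0, 0, 0, 0.95], [-49, 120, 0, 0, 0, 0, 0.95], [-66, 160, 0, 0, 0, 0, 0.95], [-81, 199, 0, 0, 0, 0, 0.95]]}}

```text
clock: 39.85
tool_pos: [0.4855, -0.3579, 0.1284]
eef_rot: [0.999, -0.044, -0.002, -0.001]
contact_force: [-0.4, 0.4, -0.5]
opening: 0.157
finger_force: 25.0
```

Call:
{"fn": "move_arm", "kwargs": {"motion": [[0, 0, 20, 0, 0, 0, 0.95], [0, 0, 40, 0, 0, 0, 0.95], [0, 0, 56, 0, 0, 0, 0.95], [0, 0, 56, 0, 0, 0, 0.95]]}}

```text
clock: 40.35
tool_pos: [0.4862, -0.3563, 0.0723]
eef_rot: [0.999, -0.044, -0.002, -0.001]
contact_force: [-0.2, 1.3, -0.0]
opening: 0.155
finger_force: 25.0
```

Run:
```python
from meas import *
s=st();to([.4862,-.3564,.0451],np.radians(-5.1));d=snap('wrist','w10');clips(d)
```

```text
t 40.35 p [ 0.4862 -0.3563  0.0723] F [-0.2  1.3 -0. ] op 0.155 ff 25.0
mm [ 0.1  0.1 27.2]
toolx yaw -5.0 tilt [-0.004  0.002 -1.   ]
rotvec deg [-0.1  0.2  0.1]
post (array([ 503.7, -256.9]), array([14.9, 13.9]), 85.1) ztop 0.0609 plate (array([ 503.7, -256.4]), array([38.9, 25.9]), 84.9) 816 1963
post (array([ 484.3, -355.6]), array([14.1, 13.5]), -5.1) ztop 0.0892 plate (array([ 493.1, -356.1]), array([37.3,  7.5]), 84.9) 976 1071
```

View pics/w10.png

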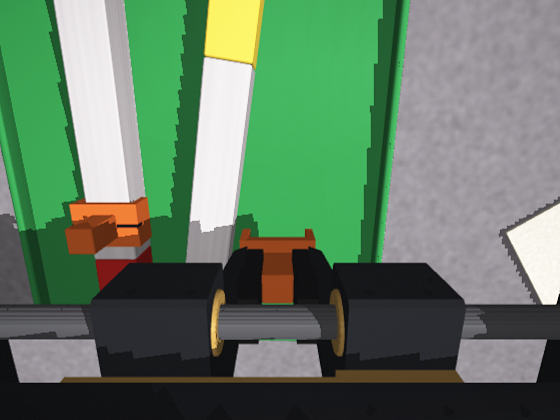

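The yellow bar has been knocked aside (yellow at col 232 and rotated), no longer under the clip. Lift and re-measure.

Call:
{"fn": "move_arm", "kwargs": {"motion": [[0, 0, -40, 0, 0, 0, 0.95], [-15, -10, -80, 0, 0, 0, 0.95], [-25, -20, -110, 0, 0, 0, 0.95], [-25, -20, -110, 0, 0, 0, 0.95], [-25, -20, -110, 0, 0, 0, 0.95]]}}

```text
clock: 41.02
tool_pos: [0.4644, -0.3355, 0.1843]
eef_rot: [0.999, -0.043, 0.0, 0.0]
contact_force: [1.0, -0.1, -0.6]
opening: 0.155
finger_force: 25.0
```

Run:
```python
from meas import *
s=st();d=snap('wrist','w11');c,a=bar(d,'yellow',.031,.006);marked(d,'red');clips(d)
b=c-.0435*np.array([np.cos(a),np.sin(a)]);print('balance',b);bar(snap('side'),'yellow',.031);to([*b,.13],a)
```

```text
t 41.02 p [ 0.4644 -0.3355  0.1843] F [ 1.  -0.1 -0.6] op 0.155 ff 25.0
yellow part (array([ 605.8, -343.1]), array([39.6, 25.9]), -13.6) BAR (array([ 528., -324.]), array([199.9,  26.1]), -13.9) xyaw -13.9 part-dist(80) 80.1 z 0.0302
red bar (array([ 536.8, -259.6]), array([194.5,  38.4]), -5.2) part 76.4 post (array([ 503.2, -256.7]), array([14.3, 14.3]), 84.8) ztop(.062) 0.0609 clip in bar x,y mm 33.7 0.2
post (array([ 503.2, -256.7]), array([14.3, 14.3]), 84.8) ztop 0.061 plate (array([ 503.2, -256.6]), array([38.3, 26.2]), 84.9) 318 830
post (array([ 462.4, -334.6]), array([14.3, 13.4]), -5.8) ztop 0.2012 plate (array([ 471.6, -335.2]), array([37.2,  7.5]), 84.8) 976 1070
balance [ 0.48577383 -0.31355008]
yellow part (array([ 608. , -339.2]), array([42.5, 33.5]), -10.4) BAR (array([ 531. , -322.5]), array([202.,  36.]), -12.7) xyaw -12.7 part-dist(80) 78.8 z 0.0299
mm [ 19.8 -23.6  53.4]
toolx yaw -5.0 tilt [-0.001  0.001 -1.   ]
rotvec deg [-0.   0.1  8.9]
```

View pics/w11.png

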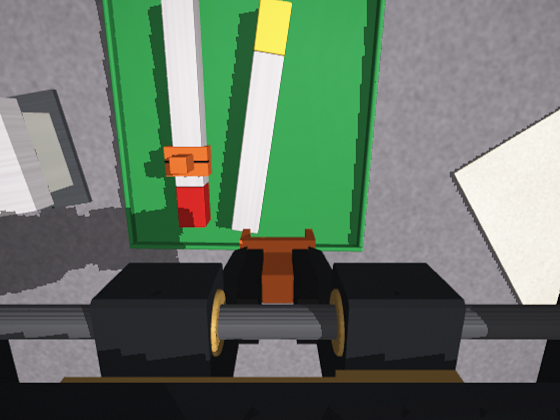

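Bar now at yaw −13.9°, still flat in the tray (cols 232–290). I'll clip it there.

Call:
{"fn": "move_arm", "kwargs": {"motion": [[10, -12, 20, 0, 0, 4.5, 0.95], [21, -23, 60, 0, 0, 8.9, 0.95], [21, -23, 95, 0, 0, 8.9, 0.95], [21, -23, 110, 0, 0, 8.9, 0.95], [21, -23, 110, 0, 0, 8.9, 0.95]]}}

```text
clock: 41.75
tool_pos: [0.4864, -0.3143, 0.0733]
eef_rot: [0.993, -0.121, -0.001, -0.0]
contact_force: [0.4, -0.3, 0.6]
opening: 0.155
finger_force: 25.0
```

Run:
```python
from meas import *
s=st();to([.4878,-.3141,.0451],np.radians(-13.9));d=snap('wrist','w12');clips(d)
W=cloud(d);m=(abs(W[...,2]-.031)<.004)&(W[...,1]<-.285)&(W[...,0]>.5)&(W[...,0]<.63);print(rect(W[m]),m.sum())
```

```text
t 41.75 p [ 0.4864 -0.3143  0.0733] F [ 0.4 -0.3  0.6] op 0.155 ff 25.0
mm [ 1.4 -0.5 28.2]
toolx yaw -13.9 tilt [-0.002  0.001 -1.   ]
rotvec deg [-0.   0.1 -0. ]
post (array([ 503.6, -256.6]), array([14.6, 13.7]), 84.4) ztop 0.0609 plate (array([ 503.8, -256.5]), array([38.9, 25.7]), 84.5) 728 1798
post (array([ 484.2, -313.2]), array([14.3, 13.5]), -14.5) ztop 0.0902 plate (array([ 493.2, -315.4]), array([37.9,  7.6]), 75.9) 973 1118
(array([ 553.4, -330. ]), array([115.6,  26.2]), -13.9) 10076
```

View pics/w12.png

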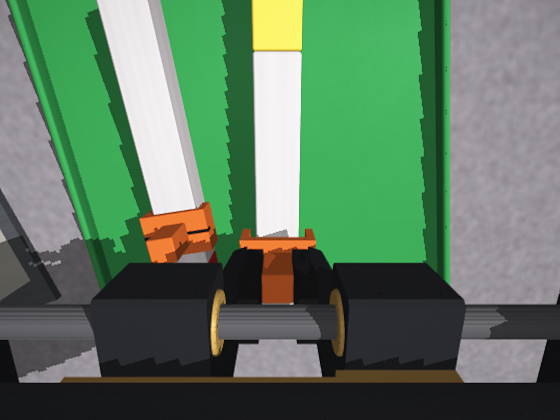

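Clip straight over the bar (cols 253–300). Seat it.

Call:
{"fn": "move_arm", "kwargs": {"motion": [[1, -0.5, 10, 0, 0, 0, 0.95], [1, -0.5, 16, 0, 0, 0, 0.95], [1, -0.5, 22, 0, 0, 0, 0.95], [1, -0.5, 28, 0, 0, 0, 0.95], [1, -0.5, 30, 0, 0, 0, 0.95]]}}

```text
clock: 42.42
tool_pos: [0.488, -0.3139, 0.044]
eef_rot: [0.993, -0.121, -0.0, -0.0]
contact_force: [-0.9, 0.2, 4.5]
opening: 0.157
finger_force: 25.0
```

Call:
{"fn": "move_arm", "kwargs": {"motion": [[0, 0, 0, 0, 0, 0, 0.95], [0, 0, 0, 0, 0, 0, 0.75], [0, 0, 0, 0, 0, 0, 0.72], [0, 0, 0, 0, 0, 0, 0.72]]}}

```text
clock: 42.92
tool_pos: [0.4883, -0.3141, 0.0445]
eef_rot: [0.993, -0.121, 0.0, 0.0]
contact_force: [0.2, -0.1, 0.0]
opening: 0.283
finger_force: 0.0
```

Call:
{"fn": "move_arm", "kwargs": {"motion": [[0, 0, -40, 0, 0, 0, 0.72], [-10, 0, -90, 0, 0, 0, 0.72], [-20, 0, -140, 0, 0, 0, 0.6], [-20, 0, -140, 0, 0, 0, 0.6], [-20, 0, -140, 0, 0, 0, 0.6]]}}

```text
clock: 43.55
tool_pos: [0.4687, -0.309, 0.1841]
eef_rot: [0.993, -0.121, -0.0, -0.0]
contact_force: [0.3, -0.5, -0.5]
opening: 0.402
finger_force: 0.0
```

Run:
```python
from meas import *
s=st();d=snap('wrist','w13');marked(d,'red');marked(d,'yellow');clips(d);to([.6614,.2298,.2],np.radians(90))
```

```text
t 43.55 p [ 0.4687 -0.309   0.1841] F [ 0.3 -0.5 -0.5] op 0.402 ff 0.0
red bar (array([ 539.2, -259. ]), array([199.8,  38.6]), -3.9) part 78.7 post (array([ 503.2, -256.6]), array([14.2, 14.2]), -4.7) ztop(.062) 0.061 clip in bar x,y mm 36.1 0.1
yellow bar (array([ 528.1, -324.5]), array([199. ,  38.1]), -14.9) part 82.3 post (array([ 486. , -313.2]), array([13.4, 13.2]), 76.1) ztop(.062) 0.061 clip in bar x,y mm -43.6 0.1
post (array([ 675.8, -136. ]), array([32.3,  9.7]), 76.3) ztop 0.0173 plate (array([ 674.4, -150.9]), array([14.3,  2.9]), -26.0) 366 88
post (array([ 503.2, -256.6]), array([14.2, 14.2]), -4.7) ztop 0.061 plate (array([ 503.5, -256.5]), array([38.6, 25.7]), 85.3) 301 803
post (array([ 486. , -313.2]), array([13.4, 13.2]), 76.1) ztop 0.061 plate (array([ 486.1, -312.9]), array([37.2, 25.6]), 77.1) 288 817
mm [  58.3 -569.   -16.3]
toolx yaw -13.9 tilt [-0.001  0.001 -1.   ]
rotvec deg [-1.000e-01  0.000e+00 -1.039e+02]
```

Both clips seated (red +36, yellow −43.6 mm). Now push the knob in with shut fingers.

Call:
{"fn": "move_arm", "kwargs": {"motion": [[6, -57, 0, 0, 0, 0, 1], [12, -114, 0, 0, 0, 0, 1], [17, -171, 0, 0, 0, 0, 1], [23, -228, 0, 0, 0, 0, 1], [29, -285, 0, 0, 0, 0, 1]], "newtons": 10}}

```text
clock: 44.22
tool_pos: [0.5651, -0.0375, 0.1826]
eef_rot: [0.993, -0.121, -0.001, 0.0]
contact_force: [0.4, -0.2, -0.7]
opening: 0.004
finger_force: 0.0
```

Call:
{"fn": "move_arm", "kwargs": {"motion": [[6, -57, 0, 0, 0, 0, 1], [12, -114, 0, 0, 0, 0, 1], [17, -171, 0, 0, 0, 0, 1], [23, -228, 0, 0, 0, 0, 1], [29, -284, 0, 0, 0, 0, 1]]}}

```text
clock: 44.85
tool_pos: [0.6612, 0.2311, 0.1821]
eef_rot: [0.993, -0.121, -0.001, 0.001]
contact_force: [0.9, -0.1, -0.3]
opening: 0.006
finger_force: 0.0
```

Call:
{"fn": "move_arm", "kwargs": {"motion": [[0, 0, 30, 0, 0, 0, 1], [0, 0, 60, 0, 0, 0, 1], [0, 0, 60, 0, 0, 0, 1]]}}

```text
clock: 45.22
tool_pos: [0.6586, 0.2286, 0.1198]
eef_rot: [0.993, -0.121, -0.004, 0.002]
contact_force: [-0.2, -0.5, 0.7]
opening: 0.007
finger_force: 0.0
```

Run:
```python
from meas import *
s=st();to([.6614,.2298,.083]);print(np.round(s['q'],2))
```

```text
t 45.23 p [0.6586 0.2286 0.1198] F [-0.2 -0.5  0.7] op 0.007 ff 0.0
mm [ 2.7 -2.  36.8]
toolx yaw -13.9 tilt [-0.008 -0.003 -1.   ]
[-0.48  0.94  0.17  1.42 -0.19  0.81 -2.06]
```

Call:
{"fn": "move_arm", "kwargs": {"motion": [[2, -2, 15, 0, 0, 0, 1], [2, -2, 22, 0, 0, 0, 1], [2, -2, 29, 0, 0, 0, 1], [2, -2, 35, 0, 0, 0, 1], [2, -2, 39, 0, 0, 0, 1]]}}

```text
clock: 45.85
tool_pos: [0.6644, 0.2309, 0.0858]
eef_rot: [0.993, -0.121, 0.0, -0.0]
contact_force: [-0.9, 0.8, 5.9]
opening: 0.013
finger_force: 2.4
```

Call:
{"fn": "move_arm", "kwargs": {"motion": [[0, 0, 0, 0, 0, 0, 1], [0, 0, 0, 0, 0, 0, 1], [0, 0, 0, 0, 0, 0, 1]]}}

```text
clock: 46.22
tool_pos: [0.6644, 0.2309, 0.0855]
eef_rot: [0.993, -0.121, 0.0, -0.0]
contact_force: [0.7, 0.4, 3.6]
opening: 0.005
finger_force: 1.6
```

Call:
{"fn": "move_arm", "kwargs": {"motion": [[0, 0, 2, 0, 0, 0, 1], [0, 0, 5, 0, 0, 0, 1], [0, 0, 5, 0, 0, 0, 1], [0, 0, 5, 0, 0, 0, 1]]}}

```text
clock: 46.72
tool_pos: [0.6647, 0.2309, 0.0853]
eef_rot: [0.993, -0.121, 0.001, -0.001]
contact_force: [-8.0, -2.0, 29.0]
opening: 0.007
finger_force: 14.6
```

Call:
{"fn": "move_arm", "kwargs": {"motion": [[0, 0, -40, 0, 0, 0, 1], [0, 0, -90, 0, 0, 0, 1], [0, 0, -130, 0, 0, 0, 1], [0, 0, -130, 0, 0, 0, 1]]}}

```text
clock: 47.22
tool_pos: [0.666, 0.231, 0.2137]
eef_rot: [0.993, -0.121, 0.003, -0.001]
contact_force: [-0.9, 0.2, 0.1]
opening: 0.004
finger_force: 0.0
```

Run:
```python
from meas import *
st()
for n in('wrist','side'):
    W=cloud(snap(n));k=(abs(W[...,0]-.6614)<.012)&(abs(W[...,1]-.23)<.012)&(W[...,2]<.12)&(W[...,2]>.06);print(n,k.sum(),np.nanmedian(W[k][:,2]),np.nanmax(W[k][:,2]))
d=snap('top','t2')
```

```text
t 47.23 p [0.666  0.231  0.2137] F [-0.9  0.2  0.1] op 0.004 ff 0.0
wrist 690 0.08402551721204954 0.08631198213237615
side 91 0.08433367302085251 0.08806368380058843
```

View pics/t2.png

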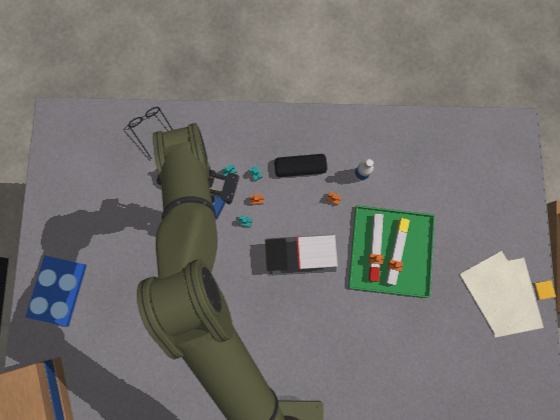

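Knob hit its stop (top at 84 mm). The top view shows both clipped bars in the tray (cols 376 and 398), bystanders untouched.

```bash
python3 -c "
from plant import finish_job
print(finish_job())"
```

```text
the job is handed in; nothing more can be done
None
```

The job is handed in: red and yellow (no blue on the bench) both tipped freely, lie flat in the tray with clips at about +36 mm and −44 mm, and the knob is pushed in. The tipping tests bracketed the balance points at +29 to +41 mm and −37 to −49 mm; I chose where to test from the ranges in your judging text and set each clip near its bracket's middle.

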